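# Rack the impact sockets by size

### The job

Put the four loose impact sockets away on the aluminium rack in order of size: one standing upright, mouth up, centred on each round rubber pad, with the largest on the pad next to the tall end block and each one smaller than the last down to the smallest next to the low end block. Let go of them all and leave them standing still.

Things in the scene. Friction and masses are not known exactly. Their poses are not given: they have to be found in the camera images.
- socket_s: the smallest of four dark steel impact sockets standing upright on the table, open hexagon mouth up: a round barrel 26 mm in diameter over its upper 58 percent, 23.4 mm at the foot, 40 mm tall, about 0.07 kg. Origin: centre of its underside; z up along its axis. Its yaw has no importance.
- socket_m: the second smallest of four dark steel impact sockets standing upright on the table, open hexagon mouth up: a round barrel 32 mm in diameter over its upper 58 percent, 28.8 mm at the foot, 50 mm tall, about 0.13 kg. Origin: centre of its underside; z up along its axis. Its yaw has no importance.
- socket_l: the second largest of four dark steel impact sockets standing upright on the table, open hexagon mouth up: a round barrel 38 mm in diameter over its upper 58 percent, 34.2 mm at the foot, 60 mm tall, about 0.21 kg. Origin: centre of its underside; z up along its axis. Its yaw has no importance.
- socket_xl: the largest of four dark steel impact sockets standing upright on the table, open hexagon mouth up: a round barrel 46 mm in diameter over its upper 58 percent, 41.4 mm at the foot, 72 mm tall, about 0.36 kg. Origin: centre of its underside; z up along its axis. Its yaw has no importance.
- pad_a: one of four identical round black rubber pads, 50 mm in diameter and 3 mm thick, fixed in a straight row 70 mm apart (a, b, c, d in this order) on a fixed bare aluminium rack plate 70 x 390 x 12 mm that lies flat on the table. Origin: centre of the pad's underside, 12 mm above the table, so its top is 15 mm above the table; z up, y along the row from a towards d, x across the row.
- pad_b: one of four identical round black rubber pads, 50 mm in diameter and 3 mm thick, fixed in a straight row 70 mm apart (a, b, c, d in this order) on a fixed bare aluminium rack plate 70 x 390 x 12 mm that lies flat on the table. Origin: centre of the pad's underside, 12 mm above the table, so its top is 15 mm above the table; z up, y along the row from a towards d, x across the row.
- pad_c: one of four identical round black rubber pads, 50 mm in diameter and 3 mm thick, fixed in a straight row 70 mm apart (a, b, c, d in this order) on a fixed bare aluminium rack plate 70 x 390 x 12 mm that lies flat on the table. Origin: centre of the pad's underside, 12 mm above the table, so its top is 15 mm above the table; z up, y along the row from a towards d, x across the row.
- pad_d: one of four identical round black rubber pads, 50 mm in diameter and 3 mm thick, fixed in a straight row 70 mm apart (a, b, c, d in this order) on a fixed bare aluminium rack plate 70 x 390 x 12 mm that lies flat on the table. Origin: centre of the pad's underside, 12 mm above the table, so its top is 15 mm above the table; z up, y along the row from a towards d, x across the row.
- tall_end: grey painted end block of the rack, the tall one, fixed on the plate at either end of the row, its centre 75 mm beyond the centre of the nearest pad: 60 mm across the row, 30 mm along it, 70 mm high. Origin: centre of its underside, 12 mm above the table; z up, y along the row.
- low_end: grey painted end block of the rack, the low one, fixed at the other end of the row from the tall one, its centre 75 mm beyond the centre of the nearest pad: 60 mm across the row, 30 mm along it, 15 mm high. Origin: centre of its underside, 12 mm above the table; z up, y along the row.
Things that resemble listed ones, but are neither listed nor needed, are in the scene too. Leave any pink or yellow look-alike of the socket_l alone. Leave any purple look-alike of the socket_s alone.

How it is judged:
By the outcome, as a careful person would: the job done as asked, in the order asked, and still so for the second after the job is handed in, with the robot touching nothing.
It also fails if it takes over 106 s, if anything falls off the work surface, if the arm or the gripper's body presses on something with over 40 N, if the wrist force passes 120 N, or if a joint passes its speed limit or range.

### The arm

A 6-joint arm with a two-finger parallel gripper is mounted at the origin on the work surface. World frame = base frame: x ahead of the robot, y to its left, z up, the work surface at z = 0. Lengths are in m, angles in rad, forces in N, time in s.
With the tool pointing down it reaches from about 0.325 to 0.9 m from the base axis. Payload 3.5 kg.
Tool frame: the origin (TCP) lies on the centre line of the jaws, within the pads' length; the fingertips stand 14 mm ahead of it and the grasp point (between the pads) lies 5 mm behind it; y points along the fingers, x is the direction in which the jaws open and shut, and the axes are right-handed (so a half turn about y gives the same grasp; the last joint's range is limited). The gripper opens to 85 mm and grips with 20 to 120 N. Pads are 22 mm wide; open, the fingers measure 114 mm over their backs; the gripper's body (76 mm by 85 mm) begins 54 mm behind the grasp point. The pads swing forward as they close: fully open they stand 13 mm farther back than shut.
Start: joints at [1.014, 0.276, -0.026, 1.268, 0, 1.467], TCP at [0.274, 0.562, 0.219] pointing down, gripper open.
Joint ranges: [-3.12, 3.12], [-0.85, 1.88], [-1.08, 1.24], [-1.95, 2.15], [-1.57, 1.53], [-3.14, 3.14]. Speed limits (rad/s): [2.57, 2.57, 3.14, 3.14, 3.14, 3.14].

### API

Orientations are given as a unit quaternion [w, x, y, z].
In Python, from bench import ctrl gives the robot as it stands. The module is installed in compiled form; this text tells all that it offers.
- The arm moves only by the shell command python3 -m handwheel 'ROWS' [FORCE]. ROWS is JSON, a list of rows, each a list of 3 entries, a list of its own where there are three numbers: the turn, a rotation vector about the world's x, y, z in rad, then the shift along the world's x, y, z in cm, then the opening in per cent of the stroke, from 0 (shut) to 100 (fully open). A call has 1 to 12 rows; each row shifts and turns the pose as measured when the row begins; what a row does not reach is not made up. A row lasts 1/10 s, in which the tool goes at most 50 mm and 8.59 degrees, less where a joint would pass 70% of its speed; a pose out of reach is approached as far as the arm can. A call with a gripper value outside its range is refused whole. The fingers move at their own pace and stop on an object; FORCE is the grip in N (left out, the last holds). Time passes only in rows, so rows that do not move let the fingers close. It gives the time, the measured TCP pose, the force and the opening at its end, in the units of the state.
- ctrl.observe(): the state, without advancing time (a new reading comes with each control period).
- ctrl.snapshot(name): name is "scene" or "top"; returns a dict with "frame" (400x640x3 uint8, blue, green, red), "camera_matrix" (3x3 intrinsics, pixels), "k1" (the pictures are not rectified: a ray, as slopes to the right and down, at radius r is drawn at 1 + k1 r^2 times it, then the intrinsics apply), "T" (4x4, takes a point from camera to world coordinates). Camera axes: x right, y down, z forward; pixel columns grow to the right and rows downward; lengths in m; the calibration is good to about 2 mm. A picture is of the moment at which its call begins. There is no depth.
- ctrl.hand_in(): hands the job in, once; it reports no verdict.
The state is a dict: "time": time; "qpos": joint angles; "dq": joint speeds; "tau": joint torques, N m; "ee_pos": TCP position; "tcp_rot": TCP orientation; "force": force on the tool from outside, world axes, zero at the start; "ft_torque": the same for the moment, N m; "gripper_width": finger opening in m.
Only numpy, scipy, OpenCV 4.12 (cv2) and the standard library are available. Lean on these libraries where they do the work, as an engineer would, in place of code of your own. Each camera call takes 0.05 s, during which the arm holds its last target.

## Working session

There is one attempt and no reset: what is moved stays moved. The work goes in short steps, Python scripts to look and compute and a shell command to move; the robot and the scene stay as the last step left them, time stands still between calls to the robot, and variables do not carry over. Pictures are saved under pics/ and viewed, and the job is handed in when it is done.

```bash
mkdir -p pics; cat > h.py <<'E'
import numpy as np, cv2
from bench import ctrl
def snap(cam,name):
    s=ctrl.snapshot(cam); cv2.imwrite(f'pics/{name}.png',s['frame']); np.savez(f'pics/{name}.npz',**{k:np.array(v) for k,v in s.items()}); return s
def load(name): return np.load(f'pics/{name}.npz')
def ray(s,u,v):
    K=s['camera_matrix'];k1=float(s['k1']);T=s['T']
    p=cv2.undistortPoints(np.array([[[u,v]]],float),K,np.array([k1,0,0,0,0.]))[0,0]
    return T[:3,3],T[:3,:3]@np.array([p[0],p[1],1.])
def px2w(s,u,v,z):
    o,d=ray(s,u,v); return o+d*(z-o[2])/d[2]
def w2px(s,P):
    T=np.linalg.inv(s['T']);K=s['camera_matrix'];k1=float(s['k1'])
    r,_=cv2.Rodrigues(T[:3,:3]);return cv2.projectPoints(np.array(P,float).reshape(-1,1,3),r,T[:3,3],K,np.array([k1,0,0,0,0.]))[0].reshape(-1,2)
E
python3 - <<'E'
from h import *
for c in ('scene','top'):
    s=snap(c,c+'0'); print(c,s['camera_matrix'].tolist(),s['k1'],np.round(s['T'],3).tolist())
o=ctrl.observe();print(o)
E
```

```text
scene [[506.16634792968904, 0.0, 318.9185092054607], [0.0, 506.16634792968904, 197.47461530465756], [0.0, 0.0, 1.0]] -0.11453656686950173 [[0.621, 0.517, -0.589, 1.218], [0.784, -0.422, 0.456, -0.545], [-0.013, -0.745, -0.667, 0.809], [0.0, 0.0, 0.0, 1.0]]
top [[362.0450150841254, 0.0, 316.599499226513], [0.0, 362.0450150841254, 202.32641037479598], [0.0, 0.0, 1.0]] 0.0001515561672519199 [[-0.017, -0.993, 0.121, 0.412], [-1.0, 0.019, 0.017, -0.027], [-0.02, -0.12, -0.993, 0.825], [0.0, 0.0, 0.0, 1.0]]
{'time': 0.1, 'qpos': array([ 1.01361302e+00,  2.77084675e-01, -2.77670005e-02,  1.26799552e+00,
        1.52697068e-06,  1.46743118e+00]), 'dq': array([-0.00024187, -0.00094691,  0.00192854, -0.00051203, -0.0011457 ,
       -0.00091385]), 'tau': array([ 2.71488780e-04, -4.46709180e+01,  2.96128160e+01,  8.41164845e-03,
       -1.11661370e-04, -9.03944908e-06]), 'ee_pos': array([0.27359586, 0.56111141, 0.21814336]), 'tcp_rot': array([-0.5993481 ,  0.59998459,  0.37404803, -0.37535107]), 'force': array([ 0.10496217,  0.63967801, -0.64078992]), 'ft_torque': array([ 0.04087018,  0.07779082, -0.01123918]), 'gripper_width': 0.08542130236468055}
```

View pics/scene0.png

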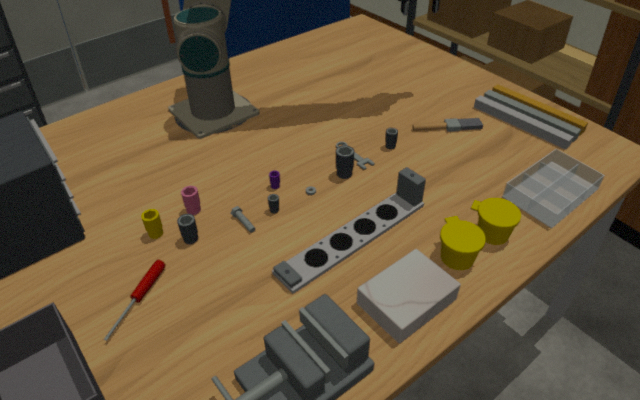

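View pics/top0.png

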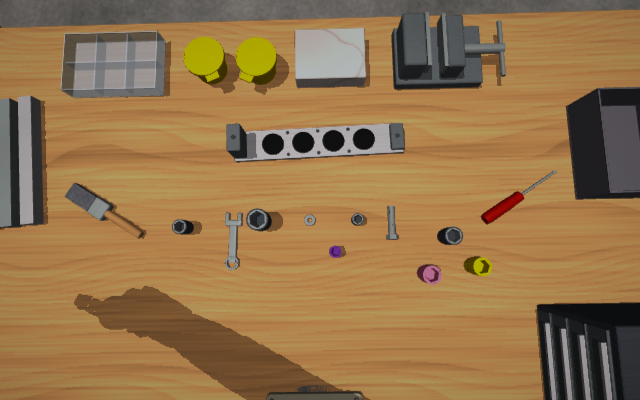

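The scene view shows the dark sockets at about (345,162), (391,138), (274,203) and (188,229). The rack runs from the tall end at (410,187) to the low end at (288,273). In the top view the sockets are at (258,219) XL, (182,227) M, (358,219) S and (452,236) L. The pads are at (273,144), (303,143), (333,141) and (364,139). I'll enlarge these.

```bash
python3 - <<'E'
from h import *
f=cv2.imread('pics/top0.png')
def crop(u,v,w=25,k=8):
    c=cv2.resize(f[v-w:v+w,u-w:u+w],None,fx=k,fy=k,interpolation=cv2.INTER_CUBIC)
    c=np.clip(c.astype(float)*1.6,0,255).astype(np.uint8)
    for i in range(0,2*w,10):
        cv2.line(c,(i*k,0),(i*k,6),(0,0,255),1);cv2.putText(c,str(u-w+i),(i*k,18),0,.4,(0,0,255),1)
        cv2.putText(c,str(v-w+i),(0,i*k+5),0,.4,(0,255,0),1)
    return c
g=np.vstack([np.hstack([crop(258,219,18),crop(182,227,18)]),np.hstack([crop(358,219,18),crop(452,236,18)])])
cv2.imwrite('pics/cr.png',g)
c=cv2.resize(f[115:165,220:412],None,fx=4,fy=4,interpolation=cv2.INTER_CUBIC)
c=np.clip(c.astype(float)*1.6,0,255).astype(np.uint8)
for i in range(0,192,10):
    cv2.putText(c,str(220+i),(i*4,10),0,.35,(0,0,255),1)
for i in range(0,50,10):cv2.putText(c,str(115+i),(0,i*4+5),0,.35,(0,255,0),1)
cv2.imwrite('pics/cr2.png',c)
# pad & rim detection: dark threshold blobs inside rack
s=load('top0')
hsv=f.max(2)
m=(hsv[125:162,250:385]<38).astype(np.uint8)
n,l,st,ce=cv2.connectedComponentsWithStats(m)
for i in range(1,n):
    if st[i,4]>60:
        cnt=[x for x in cv2.findContours((l==i).astype(np.uint8),0,1)[0]][0]
        e=cv2.fitEllipse(cnt);u,v=e[0][0]+250,e[0][1]+125
        print(st[i,4],np.round(ce[i]+[250,125],2),round(u,2),round(v,2),np.round(e[1],1),px2w(s,u,v,.015).round(4),px2w(s,*(ce[i]+[250,125]),.015).round(4))
E
```

```text
333 [363.39 138.58] 363.39 138.57 [19.6 19.9] [ 0.6564 -0.1231  0.015 ] [ 0.6564 -0.1231  0.015 ]
331 [302.78 141.78] 302.78 141.77 [19.3 20. ] [0.652  0.0163 0.015 ] [0.652  0.0163 0.015 ]
331 [333.   140.29] 333.01 140.31 [19.2 20.1] [ 0.6539 -0.0533  0.015 ] [ 0.6539 -0.0533  0.015 ]
331 [272.5  143.57] 272.5 143.57 [19.5 19.8] [0.6493 0.0862 0.015 ] [0.6493 0.0862 0.015 ]
```

View pics/cr.png

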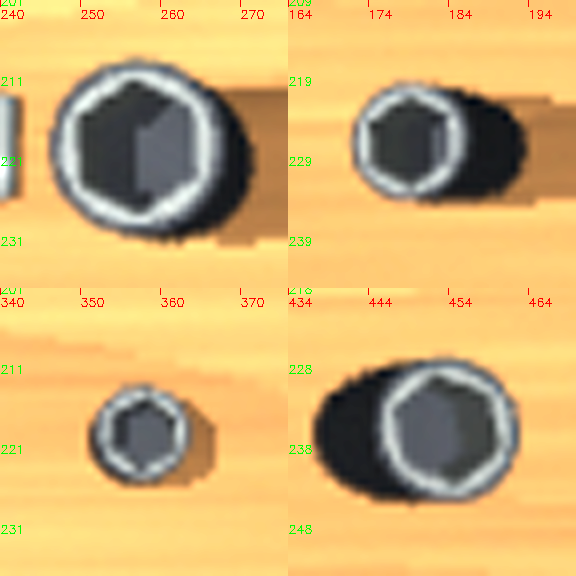

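View pics/cr2.png

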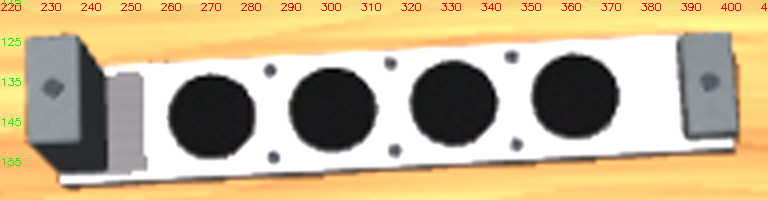

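```bash
cat > rims.py <<'E'
from h import *
from scipy.spatial.transform import Rotation as R
s=load('top0'); sc=load('scene0')
for n,u,v,h in (('XL',256.4,218.7,.072),('L',453.8,235.2,.060),('M',178.9,226.2,.05),('S',357.1,218.6,.04)):
    P=px2w(s,u,v,h); print(n,P.round(4),'scene px',w2px(sc,P).round(1))
for P in ([.6564,-.1231,.015],[.652,.0163,.015],[.6539,-.0533,.015],[.6493,.0862,.015]): print(w2px(sc,P).round(1))
q=ctrl.observe()['tcp_rot'];r=R.from_quat(q,scalar_first=True).as_matrix();print(r.round(3))
E
python3 rims.py
python3 - <<'E'
from h import *
f=cv2.imread('pics/scene0.png')
def crop(u,v,w=18,k=8):
    c=cv2.resize(f[v-w:v+w,u-w:u+w],None,fx=k,fy=k,interpolation=cv2.INTER_CUBIC)
    c=np.clip(c.astype(float)*1.6,0,255).astype(np.uint8)
    for i in range(0,2*w,10):
        cv2.putText(c,str(u-w+i),(i*k,18),0,.4,(0,0,255),1)
        cv2.putText(c,str(v-w+i),(0,i*k+5),0,.4,(0,255,0),1)
    return c
g=np.vstack([np.hstack([crop(345,158),crop(391,136)]),np.hstack([crop(274,202),crop(188,227)])])
cv2.imwrite('pics/cr3.png',g)
m=(f.max(2)<38)[170:290,260:430].astype(np.uint8)
n,l,st,ce=cv2.connectedComponentsWithStats(m)
for i in range(1,n):
    if st[i,4]>100: print(st[i,4],ce[i]+[260,170])
E
```

```text
XL [0.472  0.1123 0.072 ] scene px [[344.4 150.5]]
L [ 0.4308 -0.2994  0.06  ] scene px [[185.4 219.4]]
M [0.4606 0.2839 0.05  ] scene px [[390.8 130.8]]
S [ 0.4707 -0.1008  0.04  ] scene px [[272.9 196.9]]
[[315.5 256.4]]
[[363.8 225.4]]
[[340.3 240.3]]
[[385.8 211. ]]
[[ 0.438 -0.001 -0.899]
 [ 0.899 -0.002  0.438]
 [-0.002 -1.     0.   ]]
101 [343.93069307 173.18811881]
230 [386.35652174 211.75217391]
247 [364.32793522 226.12955466]
278 [340.78057554 241.38489209]
301 [315.68770764 257.44850498]
```

View pics/cr3.png

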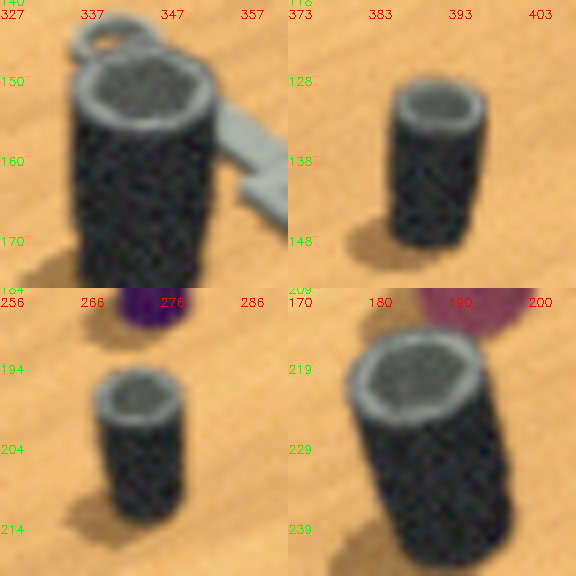

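Both views agree to about 1 mm. Socket M is nearest, so I'll start there: rotate the jaws across the row (−1.08 rad) and translate towards M.

```bash
python3 -m handwheel '[[[0,0,-0.14],[2.3,-3.4,0],80],[[0,0,-0.14],[2.3,-3.4,0],80],[[0,0,-0.14],[2.3,-3.4,0],80],[[0,0,-0.14],[2.3,-3.4,0],80],[[0,0,-0.14],[2.3,-3.4,0],80],[[0,0,-0.14],[2.3,-3.4,0],80],[[0,0,-0.14],[2.3,-3.4,0],80],[[0,0,-0.1],[2.3,-3.4,0],80],[[0,0,0],[0,0,0],80],[[0,0,0],[0,0,0],80]]' 60
cat > st.py <<'E'
from h import *
import sys
from scipy.spatial.transform import Rotation as R
o=ctrl.observe();r=R.from_quat(o['tcp_rot'],scalar_first=True).as_matrix()
print('t',round(o['time'],2),'pos',o['ee_pos'].round(4),'F',o['force'].round(1),'w',round(o['gripper_width'],4),'jaw',r[:,0].round(3),'app',r[:,1].round(3),'q',o['qpos'].round(2))
if len(sys.argv)>1: print('delta cm',((np.array(list(map(float,sys.argv[1:4])))-o['ee_pos'])*100).round(2), 'yaw err', round(0.034-np.arctan2(r[1,0],r[0,0]),4))
E
python3 st.py .4606 .2839 .15
```

```text
time: 1.1
ee_pos: [0.4594, 0.2772, 0.2124]
tcp_rot: [-0.706, 0.708, -0.005, -0.001]
force: [-0.6, 0.8, -0.1]
gripper_width: 0.0682
t 1.1 pos [0.4594 0.2772 0.2124] F [-0.6  0.8 -0.1] w 0.0682 jaw [ 1.    -0.005 -0.008] app [-0.008 -0.002 -1.   ] q [ 0.42  0.13 -0.22  1.23  0.    2.  ]
delta cm [ 0.12  0.67 -6.24] yaw err 0.0387
```

```bash
python3 -m handwheel '[[[0,-0.008,0.039],[0.1,0.7,-3.2],65],[[0,0,0],[0,0,-3],65],[[0,0,0],[0,0,-3],65],[[0,0,0],[0,0,0],65]]'
python3 st.py .4606 .2839 .080
```

```text
time: 1.5
ee_pos: [0.4586, 0.288, 0.1188]
tcp_rot: [0.707, -0.707, -0.016, 0.015]
force: [-1.3, -1.1, 0.1]
gripper_width: 0.0551
t 1.5 pos [0.4586 0.288  0.1188] F [-1.3 -1.1  0.1] w 0.0551 jaw [0.999 0.043 0.002] app [ 0.002  0.001 -1.   ] q [ 0.44  0.2  -0.34  1.02 -0.    1.97]
delta cm [ 0.2  -0.41 -3.88] yaw err -0.0093
```

```bash
python3 -m handwheel '[[[0,0,-0.009],[0.2,-0.4,-2.5],62],[[0,0,0],[0,0,-1.4],62],[[0,0,0],[0,0,0],62],[[0,0,0],[0,0,0],62]]'
python3 st.py .4606 .2839 .030
python3 - <<'E'
from h import *
snap('top','t1');s=snap('scene','s1')
c=s['frame'][80:200,300:460];cv2.imwrite('pics/s1c.png',np.clip(cv2.resize(c,None,fx=4,fy=4,interpolation=2)*1.5,0,255))
E
```

```text
time: 1.9
ee_pos: [0.4607, 0.2882, 0.0823]
tcp_rot: [0.708, -0.706, -0.016, 0.013]
force: [0.6, 0.5, -0.3]
gripper_width: 0.0529
t 1.9 pos [0.4607 0.2882 0.0823] F [ 0.6  0.5 -0.3] w 0.0529 jaw [0.999 0.041 0.005] app [ 0.005  0.003 -1.   ] q [ 0.44  0.24 -0.38  0.94  0.    1.97]
delta cm [-0.01 -0.43 -5.23] yaw err -0.0072[ WARN:0@3.473] global loadsave.cpp:1063 imwrite_ Unsupported depth image for selected encoder is fallbacked to CV_8U.
```

View pics/s1c.png

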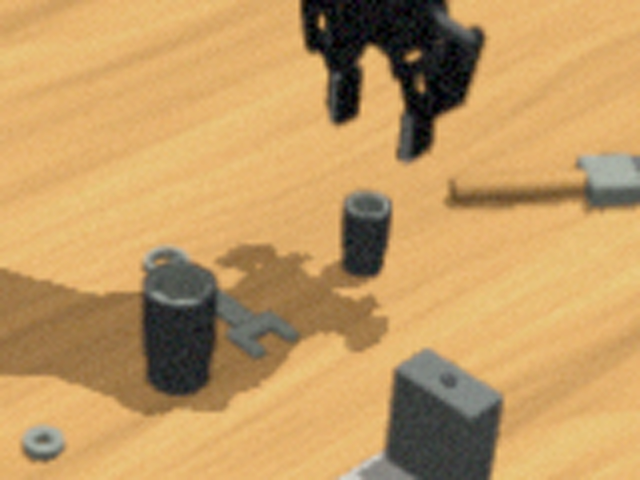

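View pics/t1.png

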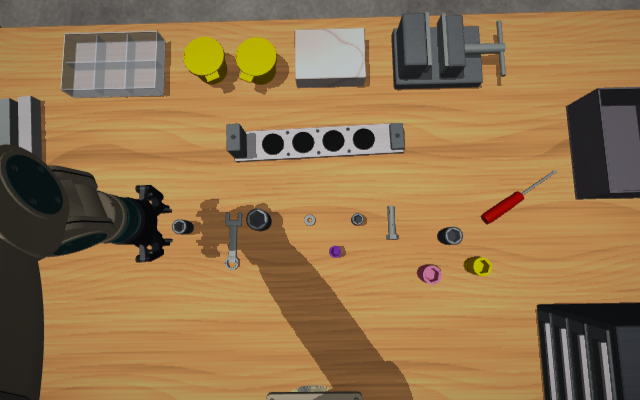

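```bash
python3 - <<'E'
from h import *
o=ctrl.observe();p=o['ee_pos']
for n in('t1','s1'):
    s=load(n)
    print(n,w2px(s,[p,p+[.026,0.001,-.014],p+[-.026,-.001,-.014],p+[0.026,.001,0],p+[-0.026,-.001,0]]).round(1).tolist())
f=cv2.imread('pics/t1.png')[190:270,120:220]
cv2.imwrite('pics/t1c.png',np.clip(cv2.resize(f,None,fx=7,fy=7,interpolation=2).astype(float)*1.8,0,255).astype(np.uint8))
E
```

```text
t1 [[170.5, 225.1], [173.2, 213.2], [173.4, 237.9], [170.4, 212.5], [170.6, 237.7]]
s1 [[393.2, 119.8], [400.1, 128.5], [385.6, 120.2], [400.6, 124.0], [385.9, 115.7]]
```

View pics/t1c.png

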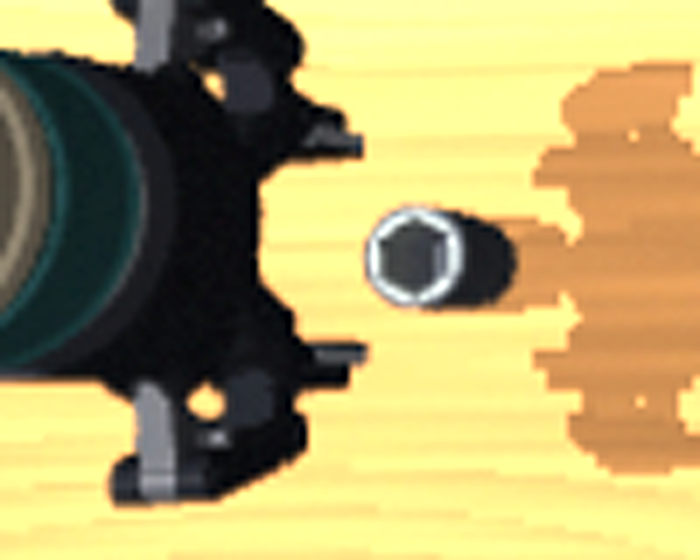

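```bash
python3 -m handwheel '[[[0,0,0],[0,-0.45,0],62],[[0,0,0],[0,0,0],62]]'
python3 st.py .4606 .2839 .030
python3 - <<'E'
from h import *
s=snap('top','t2');S=snap('scene','s2')
a=cv2.resize(s['frame'][195:255,140:200],None,fx=10,fy=10,interpolation=2)[:,:400] if 0 else cv2.resize(s['frame'][200:250,150:190],None,fx=10,fy=10,interpolation=2)
b=cv2.resize(S['frame'][95:145,372:412],None,fx=10,fy=10,interpolation=2)
cv2.imwrite('pics/c2.png',np.clip(np.hstack([a,b]).astype(float)*1.8,0,255).astype(np.uint8))
E
```

```text
time: 2.2
ee_pos: [0.4627, 0.2843, 0.0849]
tcp_rot: [0.709, -0.705, -0.018, 0.011]
force: [0.3, 0.4, -0.2]
gripper_width: 0.0528
t 2.2 pos [0.4627 0.2843 0.0849] F [ 0.3  0.4 -0.2] w 0.0528 jaw [0.999 0.041 0.009] app [ 0.009  0.005 -1.   ] q [ 0.43  0.23 -0.38  0.94  0.    1.96]
delta cm [-0.21 -0.04 -5.49] yaw err -0.0074
```

View pics/c2.png

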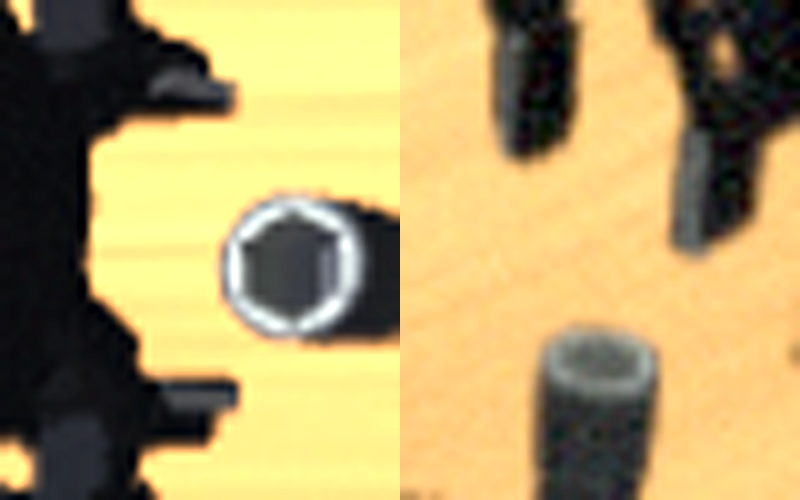

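```bash
cat > tri.py <<'E'
from h import *
def tri(a,pa,b,pb):
    o1,d1=ray(a,*pa);o2,d2=ray(b,*pb)
    A=np.c_[d1,-d2];t=np.linalg.lstsq(A,o2-o1,rcond=None)[0]
    p,q=o1+d1*t[0],o2+d2*t[1];return ((p+q)/2).round(4),round(np.linalg.norm(p-q)*1e3,1)
E
python3 - <<'E'
from tri import *
a,b=load('t2'),load('s2')
print(tri(a,(173,209),b,(400.5,119.5)))
print(tri(a,(173.2,238.7),b,(384,110.2)))
print(tri(a,(178.9,226.2),b,(391.4,130.7)))
E
```

```text
(array([0.4933, 0.2772, 0.1036]), np.float64(4.1))
(array([0.4339, 0.276 , 0.1025]), np.float64(5.3))
(array([0.461 , 0.2846, 0.0498]), np.float64(1.4))
```

```bash
python3 -m handwheel '[[[0.003,0.009,-0.008],[-0.2,0,-1.5],62],[[0,0,0],[0,0,-1.7],62],[[0,0,0],[0,0,0],62]]'
cat > look.py <<'E'
from h import *
import sys
n=sys.argv[1];tu,tv,su,sv=map(int,sys.argv[2:6])
s=snap('top','t'+n);S=snap('scene','s'+n)
def c(f,u,v):
    o=cv2.resize(f[v-25:v+25,u-20:u+20],None,fx=10,fy=10,interpolation=2)
    o=np.clip(o.astype(float)*1.8,0,255).astype(np.uint8)
    for i in range(0,40,10): cv2.putText(o,str(u-20+i),(i*10,12),0,.4,(0,0,255),1)
    for i in range(0,50,10): cv2.putText(o,str(v-25+i),(0,i*10+5),0,.4,(255,0,0),1)
    return o
cv2.imwrite(f'pics/c{n}.png',np.hstack([c(s['frame'],tu,tv),c(S['frame'],su,sv)]))
E
python3 look.py 3 175 225 392 125
python3 st.py .4606 .2839 .030
```

```text
time: 2.6
ee_pos: [0.4611, 0.2846, 0.0515]
tcp_rot: [0.71, -0.704, -0.012, 0.011]
force: [-0.6, -0.3, -0.1]
gripper_width: 0.053
t 2.7 pos [0.4625 0.2853 0.0533] F [-0.4 -0.4  0.2] w 0.0526 jaw [0.999 0.032 0.004] app [ 0.004  0.011 -1.   ] q [ 0.43  0.27 -0.41  0.88  0.01  1.97]
delta cm [-0.19 -0.14 -2.33] yaw err 0.0021
```

View pics/c3.png

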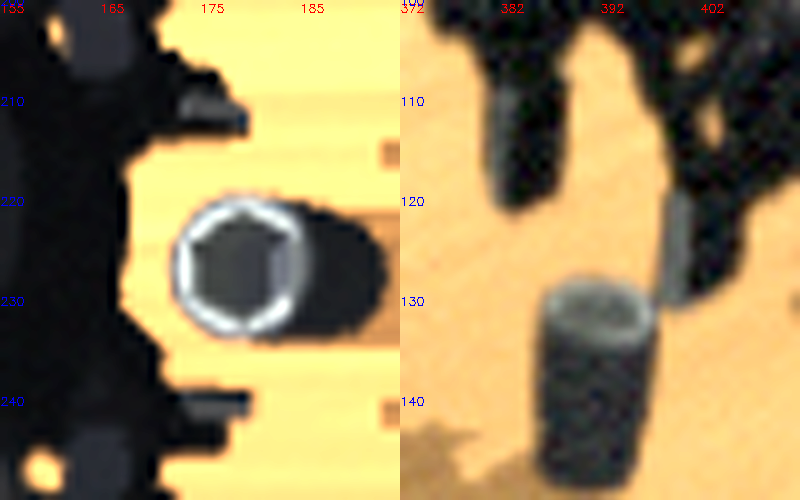

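```bash
python3 - <<'E'
from tri import *
a,b=load('t3'),load('s3')
print(tri(a,(178.3,210.5),b,(399.5,130)))
print(tri(a,(178.5,240.3),b,(383.5,120.3)))
E
```

```text
(array([0.4931, 0.2789, 0.0712]), np.float64(2.7))
(array([0.4316, 0.2791, 0.0688]), np.float64(6.1))
```

```bash
python3 -m handwheel '[[[-0.011,0.004,0],[-0.15,-0.1,-1.2],62],[[0,0,0],[0,0,-1.3],62],[[0,0,0],[0,0,0],62]]'
python3 look.py 4 177 225 392 135
python3 st.py .4606 .2839 .030
```

```text
time: 3.0
ee_pos: [0.462, 0.2847, 0.0273]
tcp_rot: [-0.707, 0.707, 0.012, -0.011]
force: [-1.0, 0.5, -0.6]
gripper_width: 0.0528
t 3.1 pos [0.4629 0.2851 0.0286] F [0.6 0.3 0.7] w 0.0529 jaw [0.999 0.032 0.003] app [ 0.003  0.001 -1.   ] q [ 0.43  0.31 -0.43  0.83 -0.    1.97]
delta cm [-0.23 -0.12  0.14] yaw err 0.0024
```

View pics/c4.png

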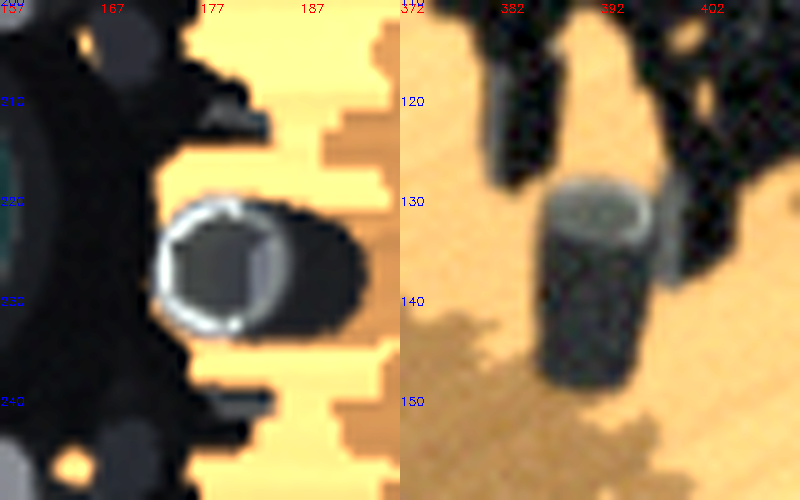

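```bash
python3 -m handwheel '[[[0,0.003,0],[-0.2,-0.1,-0.9],62],[[0,0,0],[0,0,-0.7],62],[[0,0,0],[0,0,0],62]]'
python3 look.py 5 180 225 392 135
python3 st.py .4606 .2839 .030
python3 - <<'E'
from tri import *
E
```

```text
time: 3.4
ee_pos: [0.4615, 0.2844, 0.0122]
tcp_rot: [0.707, -0.707, -0.012, 0.011]
force: [0.0, -0.3, 0.2]
gripper_width: 0.0534
t 3.5 pos [0.4619 0.2847 0.0129] F [-0.2  0.3  0.5] w 0.0531 jaw [0.999 0.032 0.002] app [ 0.002  0.002 -1.   ] q [ 0.43  0.33 -0.44  0.8   0.    1.97]
delta cm [-0.13 -0.08  1.71] yaw err 0.0022
```

View pics/c5.png

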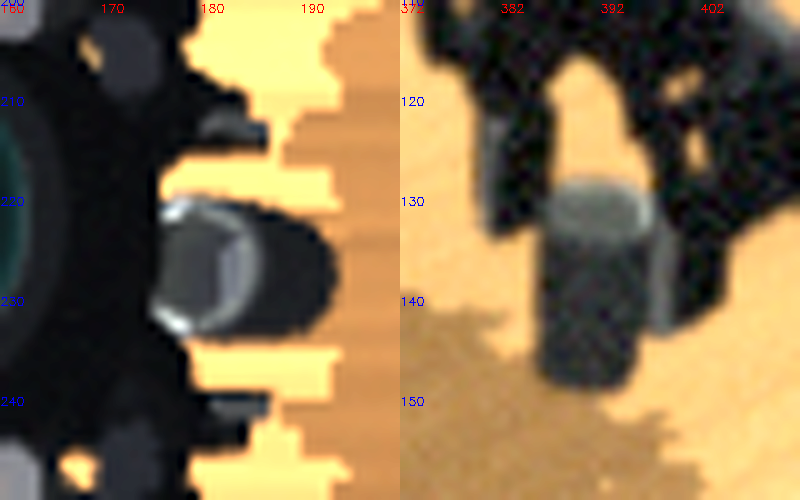

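```bash
python3 -m handwheel '[[[0,0.002,0],[-0.15,-0.1,-0.7],62],[[0,0,0],[0,0,-0.5],62],[[0,0,0],[0,0,0],62]]'
python3 look.py 6 180 225 392 135
python3 st.py .4606 .2839 .030
python3 - <<'E'
from tri import *
E
```

```text
time: 3.8
ee_pos: [0.4609, 0.2838, 0.0005]
tcp_rot: [0.708, -0.706, -0.012, 0.011]
force: [-0.8, -0.2, 0.3]
gripper_width: 0.0527
t 3.9 pos [0.4612 0.284  0.001 ] F [0.5 0.3 0.3] w 0.0527 jaw [0.999 0.032 0.002] app [ 0.002  0.003 -1.   ] q [ 0.43  0.34 -0.45  0.77  0.    1.97]
delta cm [-0.06 -0.01  2.9 ] yaw err 0.0023
```

View pics/c6.png

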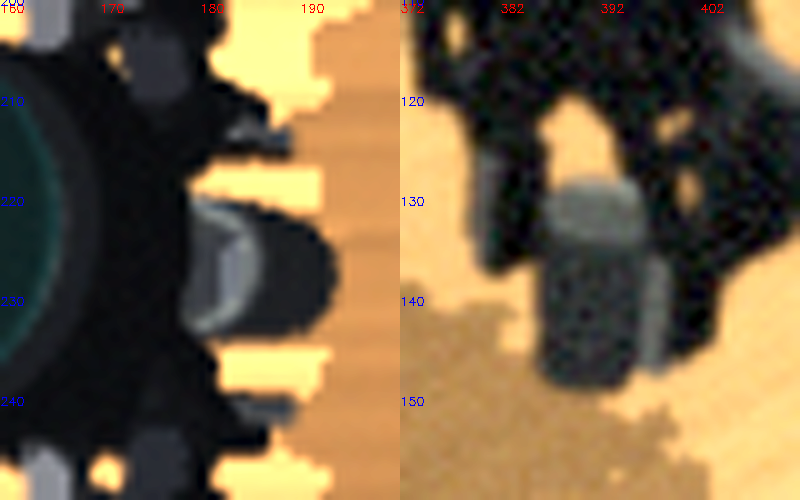

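```bash
python3 -m handwheel '[[[0,0,0],[0,0,0],40],[[0,0,0],[0,0,0],30],[[0,0,0],[0,0,0],20],[[0,0,0],[0,0,0],20],[[0,0,0],[0,0,0],20],[[0,0,0],[0,0,0],20]]' 60
python3 st.py .4606 .2839 .030
```

```text
time: 4.5
ee_pos: [0.4614, 0.2841, 0.0014]
tcp_rot: [0.708, -0.706, -0.012, 0.01]
force: [-0.0, 1.1, -0.6]
gripper_width: 0.0305
t 4.5 pos [0.4614 0.2841 0.0014] F [-0.   1.1 -0.6] w 0.0305 jaw [0.999 0.032 0.003] app [ 0.003  0.003 -1.   ] q [ 0.43  0.34 -0.45  0.77  0.    1.97]
delta cm [-0.08 -0.02  2.86] yaw err 0.0022
```

```bash
python3 -m handwheel '[[[0,0,0],[0,0,1],10],[[0,0,0],[0,0,2],10],[[0,0,0],[0,0,2],10],[[0,0,0],[0,0,0],10]]'
python3 look.py 7 175 225 392 120
python3 st.py .4606 .2839 .030
```

```text
time: 4.9
ee_pos: [0.4604, 0.2836, 0.0535]
tcp_rot: [0.708, -0.706, -0.011, 0.011]
force: [0.6, 0.4, -0.3]
gripper_width: 0.0308
t 5.0 pos [0.4585 0.2827 0.0511] F [ 0.1 -0.5 -1.2] w 0.0307 jaw [ 0.999  0.032 -0.003] app [-0.003  0.    -1.   ] q [ 0.43  0.27 -0.42  0.88  0.    1.97]
delta cm [ 0.21  0.12 -2.11] yaw err 0.0023
```

View pics/c7.png

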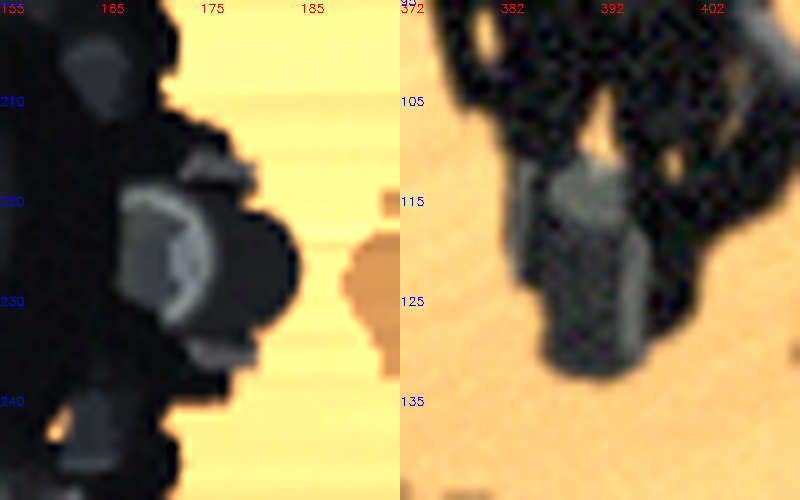

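```bash
python3 -m handwheel '[[[0,0,0],[0,0,3],10],[[0,0,0],[0,0,3],10],[[0,0,0],[1,-2,2],10],[[0,0,0],[2,-4,0],10],[[0,0,0],[2.5,-4.2,0],10],[[0,0,0],[2.5,-4.2,0],10],[[0,0,0],[2.5,-4.2,0],10],[[0,0,0],[2.5,-4.2,0],10],[[0,0,0],[2.5,-4.2,0],10],[[0,0,0],[2,-3,0],10],[[0,0,0],[1,-2,0],10],[[0,0,0],[0,0,0],10]]'
python3 st.py .6539 -.0533 .08
```

```text
time: 6.2
ee_pos: [0.6383, -0.0525, 0.1177]
tcp_rot: [-0.706, 0.708, 0.004, -0.022]
force: [-0.4, 1.0, -0.6]
gripper_width: 0.0306
t 6.2 pos [ 0.6383 -0.0525  0.1177] F [-0.4  1.  -0.6] w 0.0306 jaw [ 0.999  0.036 -0.025] app [-0.025 -0.003 -1.   ] q [-0.18  0.39 -0.1   1.11 -0.01  1.36]
delta cm [ 1.56 -0.08 -3.77] yaw err -0.0023
```

```bash
python3 -m handwheel '[[[0.003,-0.025,0],[1.5,-0.1,-2],10],[[0,0,0],[0,0,-2.5],10],[[0,0,0],[0,0,0],10]]'
python3 st.py .6539 -.0533 .08
```

```text
time: 6.5
ee_pos: [0.6511, -0.0529, 0.0682]
tcp_rot: [0.708, -0.706, -0.011, 0.014]
force: [-1.5, 0.7, -1.4]
gripper_width: 0.0305
t 6.5 pos [ 0.6511 -0.0529  0.0682] F [-1.5  0.7 -1.4] w 0.0305 jaw [ 0.999  0.035 -0.004] app [-0.005  0.002 -1.   ] q [-0.18  0.44 -0.13  1.    0.    1.36]
delta cm [ 0.28 -0.04  1.18] yaw err -0.0009
```

```bash
python3 -m handwheel '[[[-0.002,-0.004,0],[0.25,0,-1.5],10],[[0,0,0],[0,0,-1.5],10],[[0,0,0],[0,0,0],10]]'
python3 st.py .6539 -.0533 .0164
python3 look.py 8 330 140 337 230
```

```text
time: 6.8
ee_pos: [0.6514, -0.0505, 0.0366]
tcp_rot: [0.708, -0.706, -0.012, 0.015]
force: [-0.6, 0.2, -0.7]
gripper_width: 0.0309
t 6.8 pos [ 0.6514 -0.0505  0.0366] F [-0.6  0.2 -0.7] w 0.0309 jaw [ 0.999  0.037 -0.004] app [-0.004  0.002 -1.   ] q [-0.18  0.47 -0.16  0.95  0.    1.36]
delta cm [ 0.25 -0.28 -2.02] yaw err -0.0031
```

View pics/c8.png

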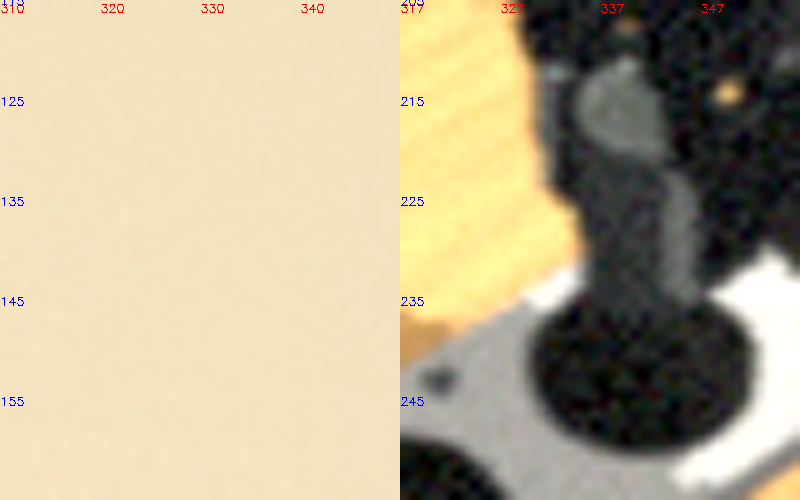

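```bash
python3 -m handwheel '[[[-0.002,-0.004,-0.003],[0.25,-0.25,-0.9],10],[[0,0,0],[0,0,-0.5],10],[[0,0,0],[0,0,0],10]]'
python3 st.py .6539 -.0533 .0164
```

```text
time: 7.2
ee_pos: [0.658, -0.0538, 0.0266]
tcp_rot: [-0.706, 0.708, 0.015, -0.009]
force: [-0.5, 0.2, -1.1]
gripper_width: 0.0306
t 7.2 pos [ 0.658  -0.0538  0.0266] F [-0.5  0.2 -1.1] w 0.0306 jaw [0.999 0.034 0.008] app [ 0.009 -0.002 -1.   ] q [-0.18  0.48 -0.17  0.92 -0.    1.36]
delta cm [-0.41  0.05 -1.02] yaw err -0.0001
```

```bash
python3 -m handwheel '[[[0.002,0.009,0],[-0.4,0,-0.4],10],[[0,0,0],[0,0,0],10],[[0,0,0],[0,0,0],10]]'
python3 st.py .6539 -.0533 .0164; python3 -m handwheel '[[[0,0,0],[0,0,0],10]]'; python3 st.py .6539 -.0533 .0164
```

```text
time: 7.5
ee_pos: [0.6542, -0.054, 0.0228]
tcp_rot: [-0.707, 0.707, 0.012, -0.012]
force: [0.0, 0.1, -1.8]
gripper_width: 0.0307
t 7.5 pos [ 0.6542 -0.054   0.0228] F [ 0.   0.1 -1.8] w 0.0307 jaw [ 0.999  0.034 -0.   ] app [-0. -0. -1.] q [-0.18  0.48 -0.17  0.92 -0.    1.36]
delta cm [-0.03  0.07 -0.64] yaw err 0.0002
time: 7.6
ee_pos: [0.6542, -0.0541, 0.0229]
tcp_rot: [-0.707, 0.707, 0.012, -0.012]
force: [-0.7, -0.1, -1.5]
gripper_width: 0.0305
t 7.6 pos [ 0.6542 -0.0541  0.0229] F [-0.7 -0.1 -1.5] w 0.0305 jaw [ 0.999  0.034 -0.   ] app [-0. -0. -1.] q [-0.18  0.48 -0.17  0.92 -0.    1.36]
delta cm [-0.03  0.08 -0.65] yaw err 0.0003
```

Steady now. I'll go down gently until contact.

```bash
python3 -m handwheel '[[[0,0,0],[0,0.05,-0.4],10],[[0,0,0],[0,0,-0.1],10],[[0,0,0],[0,0,0],10]]'
python3 st.py .6539 -.0533 .0164; python3 -m handwheel '[[[0,0,0],[0,0,-0.15],10],[[0,0,0],[0,0,0],10]]'; python3 st.py .6539 -.0533 .0164
python3 look.py 9 330 140 337 230
```

```text
time: 7.9
ee_pos: [0.6545, -0.0536, 0.0178]
tcp_rot: [-0.707, 0.707, 0.012, -0.012]
force: [-0.9, 0.0, -1.9]
gripper_width: 0.0305
t 7.9 pos [ 0.6545 -0.0536  0.0178] F [-0.9  0.  -1.9] w 0.0305 jaw [0.999 0.034 0.   ] app [ 0. -0. -1.] q [-0.18  0.49 -0.17  0.91 -0.    1.36]
delta cm [-0.06  0.03 -0.14] yaw err 0.0003
time: 8.1
ee_pos: [0.6548, -0.0536, 0.0164]
tcp_rot: [-0.707, 0.707, 0.012, -0.012]
force: [0.1, 0.1, -0.8]
gripper_width: 0.0304
t 8.1 pos [ 0.6548 -0.0536  0.0164] F [ 0.1  0.1 -0.8] w 0.0304 jaw [0.999 0.034 0.001] app [ 0.001 -0.    -1.   ] q [-0.18  0.49 -0.17  0.9  -0.    1.36]
delta cm [-0.09  0.03 -0.  ] yaw err 0.0002
```

View pics/c9.png

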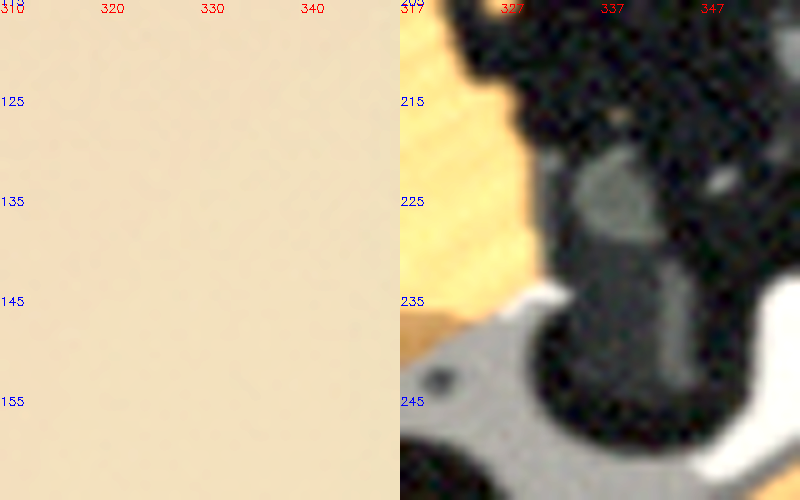

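```bash
python3 -m handwheel '[[[0,0,0],[0,0,-0.1],10],[[0,0,0],[0,0,0],10]]'; python3 st.py .6539 -.0533 .0164; python3 -m handwheel '[[[0,0,0],[0,0,-0.1],10],[[0,0,0],[0,0,0],10]]'; python3 st.py .6539 -.0533 .0164
```

```text
time: 8.4
ee_pos: [0.6549, -0.0536, 0.0166]
tcp_rot: [-0.707, 0.707, 0.012, -0.012]
force: [0.0, -0.4, -1.9]
gripper_width: 0.0306
t 8.4 pos [ 0.6549 -0.0536  0.0166] F [ 0.  -0.4 -1.9] w 0.0306 jaw [0.999 0.034 0.001] app [ 0.001 -0.001 -1.   ] q [-0.18  0.49 -0.17  0.9  -0.    1.36]
delta cm [-0.1   0.03 -0.02] yaw err 0.0002
time: 8.6
ee_pos: [0.6553, -0.0537, 0.0164]
tcp_rot: [-0.707, 0.707, 0.013, -0.011]
force: [1.0, -0.7, -0.9]
gripper_width: 0.0306
t 8.6 pos [ 0.6553 -0.0537  0.0164] F [ 1.  -0.7 -0.9] w 0.0306 jaw [0.999 0.034 0.002] app [ 0.002 -0.001 -1.   ] q [-0.18  0.49 -0.17  0.9  -0.    1.36]
delta cm [-0.14  0.04 -0.  ] yaw err 0.0002
```

```bash
python3 -m handwheel '[[[0,0.002,0],[-0.15,0.03,0.1],10],[[0,0,0],[0,0,0],10]]'; python3 st.py .6539 -.0533 .0164
```

```text
time: 8.8
ee_pos: [0.6534, -0.0534, 0.0169]
tcp_rot: [-0.707, 0.707, 0.012, -0.012]
force: [-0.2, -0.2, -1.4]
gripper_width: 0.0305
t 8.8 pos [ 0.6534 -0.0534  0.0169] F [-0.2 -0.2 -1.4] w 0.0305 jaw [ 0.999  0.034 -0.001] app [-0.001 -0.001 -1.   ] q [-0.18  0.49 -0.17  0.91 -0.    1.36]
delta cm [ 0.05  0.01 -0.05] yaw err 0.0002
```

```bash
python3 -m handwheel '[[[0,0,0],[0,0,0],42],[[0,0,0],[0,0,0],50],[[0,0,0],[0,0,0],62],[[0,0,0],[0,0,0],62],[[0,0,0],[0,0,2],62],[[0,0,0],[0,0,3],62],[[0,0,0],[0,0,3],62],[[0,0,0],[0,0,3],62],[[0,0,0],[0,0,0],62]]'; python3 st.py .4707 -.1008 .12;  python3 look.py 10 330 140 337 230
```

```text
time: 9.7
ee_pos: [0.6514, -0.053, 0.1286]
tcp_rot: [0.707, -0.707, -0.01, 0.013]
force: [-0.5, -0.1, 0.2]
gripper_width: 0.0533
t 9.7 pos [ 0.6514 -0.053   0.1286] F [-0.5 -0.1  0.2] w 0.0533 jaw [ 0.999  0.034 -0.004] app [-0.004  0.    -1.   ] q [-0.18  0.39 -0.07  1.12 -0.    1.36]
delta cm [-18.07  -4.78  -0.86] yaw err 0.0003
```

View pics/c10.png

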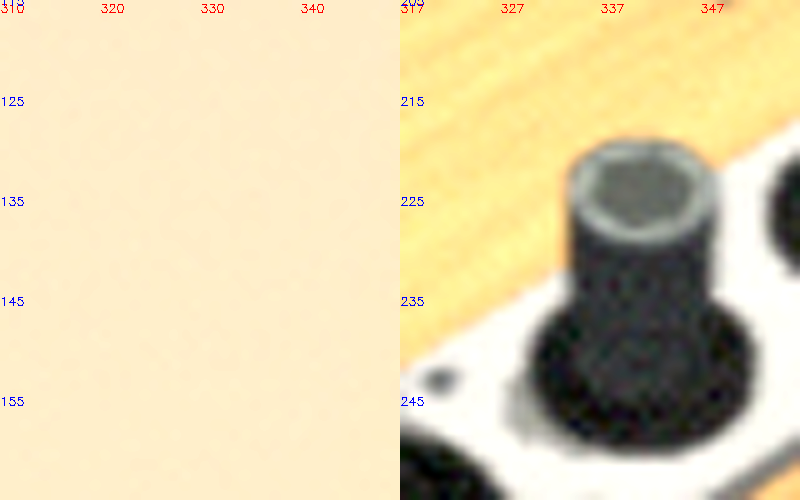

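```bash
python3 - <<'E'
from h import *
s=load('s10');print(w2px(s,[[.6539,-.0533,.065],[.6549,-.0533,.065],[.6539,-.0523,.065]]))
E
python3 -m handwheel '[[[0,0,0],[-3,-0.8,0],60],[[0,0,0],[-4,-1,0],60],[[0,0,0],[-4,-1,0],60],[[0,0,0],[-4,-1,0],60],[[0,0,0],[-3,-1,0],60],[[0,0,0],[0,0,0],60],[[0,0,0],[0,0,0],60]]'; python3 st.py .4707 -.1008 .12
```

```text
[[340.72150742 223.83571091]
 [341.03188488 224.09876201]
 [341.08850373 223.62166971]]
time: 10.5
ee_pos: [0.4543, -0.0983, 0.1123]
tcp_rot: [0.71, -0.704, -0.002, 0.022]
force: [0.2, -0.6, 0.0]
gripper_width: 0.0507
t 10.5 pos [ 0.4543 -0.0983  0.1123] F [ 0.2 -0.6  0. ] w 0.0507 jaw [ 0.999  0.035 -0.029] app [-0.029  0.007 -1.   ] q [-0.35  0.1  -0.48  1.02 -0.    1.19]
delta cm [ 1.64 -0.25  0.77] yaw err -0.0007
```

M's rim at scene (340.9,223.6) against a predicted (340.7,223.8) puts it within about 1 mm of the pad centre. S is next.

```bash
python3 -m handwheel '[[[-0.007,-0.029,0],[1.6,-0.25,-2],60],[[0,0,0],[0,0,-2],60],[[0,0,0],[0,0,-1],60],[[0,0,0],[0,0,0],60],[[0,0,0],[0,0,0],60]]'; python3 st.py .4707 -.1008 .05
```

```text
time: 11.0
ee_pos: [0.4745, -0.1001, 0.0592]
tcp_rot: [0.707, -0.707, -0.013, 0.012]
force: [0.8, -0.5, 0.2]
gripper_width: 0.0514
t 11.0 pos [ 0.4745 -0.1001  0.0592] F [ 0.8 -0.5  0.2] w 0.0514 jaw [0.999 0.037 0.001] app [ 0.001  0.001 -1.   ] q [-0.34  0.18 -0.52  0.87  0.    1.19]
delta cm [-0.38 -0.07 -0.92] yaw err -0.0027
```

```bash
python3 -m handwheel '[[[-0.001,0.001,-0.003],[-0.4,-0.07,-0.8],60],[[0,0,0],[0,0,0],60],[[0,0,0],[0,0,-1],60],[[0,0,0],[0,0,-1],60],[[0,0,0],[0,0,0],60],[[0,0,0],[0,0,0],60]]'; python3 st.py .4707 -.1008 .003; python3 look.py 11 357 219 275 200
```

```text
time: 11.6
ee_pos: [0.4722, -0.1014, 0.0307]
tcp_rot: [-0.706, 0.708, 0.013, -0.011]
force: [0.6, -0.4, 0.5]
gripper_width: 0.0512
t 11.6 pos [ 0.4722 -0.1014  0.0307] F [ 0.6 -0.4  0.5] w 0.0512 jaw [0.999 0.034 0.004] app [ 0.004 -0.002 -1.   ] q [-0.35  0.21 -0.56  0.8  -0.    1.19]
delta cm [-0.15  0.06 -2.77] yaw err 0.0002
```

View pics/c11.png

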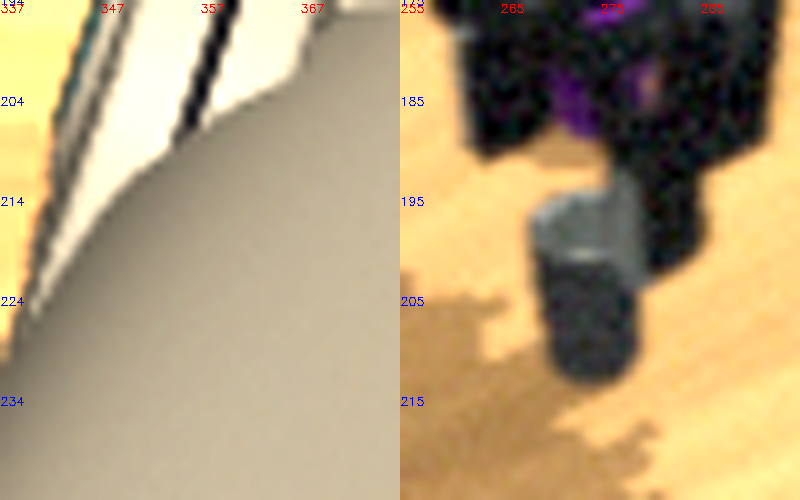

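```bash
python3 -m handwheel '[[[0.002,0.004,0],[-0.15,0.06,-1],60],[[0,0,0],[0,0,-0.9],60],[[0,0,0],[0,0,0],60],[[0,0,0],[0,0,0],60]]'; python3 st.py .4707 -.1008 .003
```

```text
time: 12.1
ee_pos: [0.4711, -0.1009, 0.0105]
tcp_rot: [0.707, -0.707, -0.012, 0.012]
force: [-0.8, -0.3, -0.9]
gripper_width: 0.0511
t 12.1 pos [ 0.4711 -0.1009  0.0105] F [-0.8 -0.3 -0.9] w 0.0511 jaw [0.999 0.034 0.001] app [ 0.  0. -1.] q [-0.35  0.24 -0.57  0.76  0.    1.19]
delta cm [-0.04  0.01 -0.75] yaw err 0.0004
```

```bash
python3 -m handwheel '[[[0,0,0],[0,0,-0.75],60],[[0,0,0],[0,0,0],60],[[0,0,0],[0,0,0],40],[[0,0,0],[0,0,0],30],[[0,0,0],[0,0,0],20],[[0,0,0],[0,0,0],15],[[0,0,0],[0,0,0],10],[[0,0,0],[0,0,0],10]]' 60; python3 st.py .4707 -.1008 .003; python3 look.py 12 357 219 275 200
```

```text
time: 12.9
ee_pos: [0.4714, -0.101, 0.0027]
tcp_rot: [0.707, -0.707, -0.012, 0.012]
force: [0.2, -0.3, -0.9]
gripper_width: 0.0244
t 12.9 pos [ 0.4714 -0.101   0.0027] F [ 0.2 -0.3 -0.9] w 0.0244 jaw [0.999 0.034 0.001] app [ 0.001  0.    -1.   ] q [-0.35  0.25 -0.58  0.74  0.    1.19]
delta cm [-0.07  0.02  0.03] yaw err 0.0002
```

View pics/c12.png

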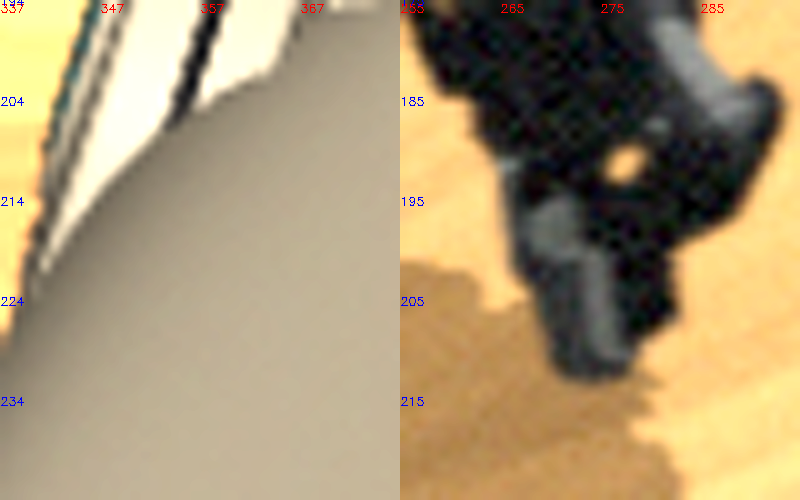

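```bash
python3 -m handwheel '[[[0,0,0],[0,0,1],5],[[0,0,0],[0,0,2.5],5],[[0,0,0],[0,0,3],5],[[0,0,0],[2,0,2],5],[[0,0,0],[3,-0.5,0.3],5],[[0,0,0],[3,-0.5,0.3],5],[[0,0,0],[3,-0.5,0.3],5],[[0,0,0],[3,-0.5,0.3],5],[[0,0,0],[2.5,-0.3,0.3],5],[[0,0,0],[1,0,0],5],[[0,0,0],[0,0,0],5],[[0,0,0],[0,0,0],5]]'; python3 st.py .6564 -.1231 .05;python3 look.py 13 357 219 315 240
```

```text
time: 14.2
ee_pos: [0.6485, -0.1231, 0.1132]
tcp_rot: [0.707, -0.707, -0.012, 0.012]
force: [-0.7, 0.6, -0.7]
gripper_width: 0.0242
t 14.2 pos [ 0.6485 -0.1231  0.1132] F [-0.7  0.6 -0.7] w 0.0242 jaw [ 0.999  0.034 -0.   ] app [-0.     0.001 -1.   ] q [-0.29  0.41 -0.08  1.09  0.    1.25]
delta cm [ 0.79  0.   -6.32] yaw err 0.0004
```

View pics/c13.png

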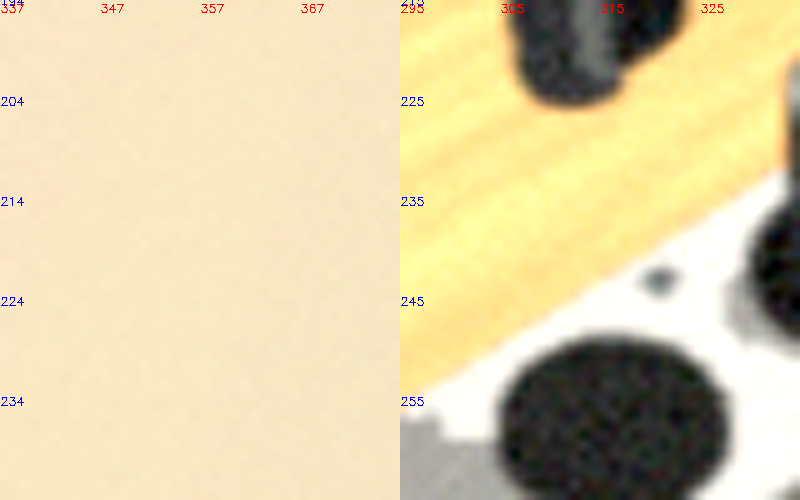

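```bash
python3 -m handwheel '[[[-0.001,0,0],[0.8,0,-1.5],5],[[0,0,0],[0,0,-2.5],5],[[0,0,0],[0,0,-2.5],5],[[0,0,0],[0,0,-1],5],[[0,0,0],[0,0,0],5],[[0,0,0],[0,0,0],5],[[0,0,0],[0,0,0],5]]'; python3 st.py .6564 -.1231 .0177
```

```text
time: 15.0
ee_pos: [0.6524, -0.1219, 0.0333]
tcp_rot: [0.707, -0.707, -0.01, 0.013]
force: [0.5, -0.1, -0.4]
gripper_width: 0.0242
t 15.0 pos [ 0.6524 -0.1219  0.0333] F [ 0.5 -0.1 -0.4] w 0.0242 jaw [ 0.999  0.033 -0.004] app [-0.004  0.001 -1.   ] q [-0.28  0.49 -0.14  0.95 -0.    1.26]
delta cm [ 0.4  -0.12 -1.56] yaw err 0.0012
```

```bash
python3 -m handwheel '[[[-0.001,-0.004,0.001],[0.4,-0.12,-0.5],5],[[0,0,0],[0,0,-0.4],5],[[0,0,0],[0,0,0],5],[[0,0,0],[0,0,0],5]]'; python3 st.py .6564 -.1231 .0177
```

```text
time: 15.4
ee_pos: [0.6596, -0.1241, 0.0269]
tcp_rot: [-0.706, 0.708, 0.014, -0.01]
force: [-0.9, -0.8, -0.7]
gripper_width: 0.0239
t 15.4 pos [ 0.6596 -0.1241  0.0269] F [-0.9 -0.8 -0.7] w 0.0239 jaw [0.999 0.034 0.007] app [ 0.007 -0.002 -1.   ] q [-0.28  0.5  -0.14  0.93 -0.    1.25]
delta cm [-0.32  0.1  -0.92] yaw err 0.0001
```

```bash
python3 -m handwheel '[[[0.002,0.007,0],[-0.32,0.1,-0.4],5],[[0,0,0],[0,0,0],5],[[0,0,0],[0,0,0],5],[[0,0,0],[0,0,-0.4],5],[[0,0,0],[0,0,0],5],[[0,0,0],[0,0,0],5]]'; python3 st.py .6564 -.1231 .0177
```

```text
time: 16.0
ee_pos: [0.6562, -0.123, 0.0186]
tcp_rot: [-0.707, 0.707, 0.012, -0.012]
force: [-0.3, -0.5, -0.8]
gripper_width: 0.0239
t 16.0 pos [ 0.6562 -0.123   0.0186] F [-0.3 -0.5 -0.8] w 0.0239 jaw [ 0.999  0.034 -0.001] app [-0.001 -0.    -1.   ] q [-0.28  0.51 -0.14  0.92 -0.    1.26]
delta cm [ 0.02 -0.01 -0.09] yaw err 0.0001
```

```bash
python3 -m handwheel '[[[0,0,0],[0,0,-0.08],5],[[0,0,0],[0,0,0],5],[[0,0,0],[0,0,0],33],[[0,0,0],[0,0,0],42],[[0,0,0],[0,0,0],55],[[0,0,0],[0,0,0],65],[[0,0,0],[0,0,2],65],[[0,0,0],[0,0,3],65],[[0,0,0],[0,0,3],65],[[0,0,0],[0,0,3],70],[[0,0,0],[0,0,0],70],[[0,0,0],[0,0,0],70]]'; python3 st.py .4308 -.2994 .13;  python3 look.py 14 330 140 325 245
python3 - <<'E'
from h import *
s=load('s14');print(w2px(s,[.6564,-.1231,.055]))
E
```

```text
time: 17.2
ee_pos: [0.6549, -0.1227, 0.1312]
tcp_rot: [0.707, -0.707, -0.011, 0.013]
force: [-0.7, 1.1, -0.1]
gripper_width: 0.0598
t 17.2 pos [ 0.6549 -0.1227  0.1312] F [-0.7  1.1 -0.1] w 0.0598 jaw [ 0.999  0.034 -0.002] app [-0.002  0.    -1.   ] q [-0.28  0.4  -0.04  1.13 -0.    1.26]
delta cm [-22.41 -17.67  -0.12] yaw err 0.0002
[[315.14596786 243.32103576]]
```

View pics/c14.png

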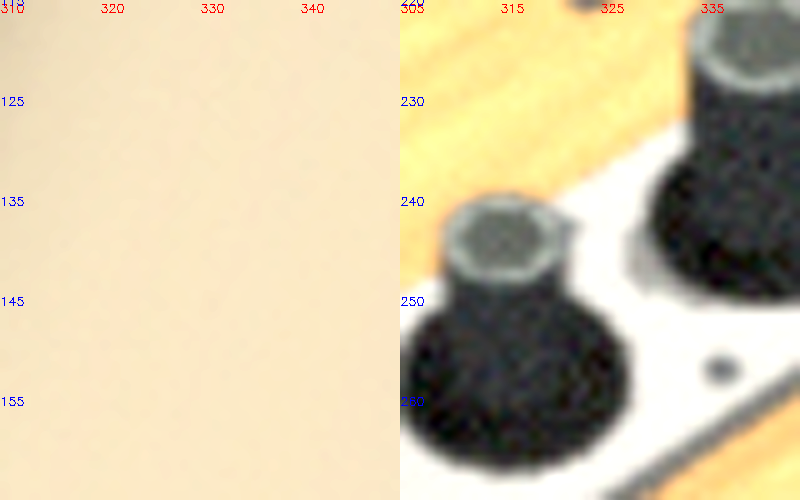

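```bash
python3 -m handwheel '[[[0,0,0],[-2,-1.6,0],70],[[0,0,0],[-3.5,-2.7,0],70],[[0,0,0],[-3.5,-2.8,0],70],[[0,0,0],[-3.5,-2.8,0],70],[[0,0,0],[-3.5,-2.8,0],70],[[0,0,0],[-3.5,-2.8,0],70],[[0,0,0],[-1.8,-1.5,0],70],[[0,0,0],[0,0,0],70],[[0,0,0],[0,0,0],70],[[0,0,0],[0,0,0],70]]'; python3 st.py .4308 -.2994 .07
```

```text
time: 18.3
ee_pos: [0.4275, -0.2906, 0.1165]
tcp_rot: [0.712, -0.702, -0.006, 0.02]
force: [0.6, 0.2, -0.7]
gripper_width: 0.0601
t 18.3 pos [ 0.4275 -0.2906  0.1165] F [ 0.6  0.2 -0.7] w 0.0601 jaw [ 0.999  0.037 -0.019] app [-0.019  0.013 -1.   ] q [-0.72  0.18 -0.38  1.04 -0.    0.81]
delta cm [ 0.33 -0.88 -4.65] yaw err -0.0028
```

```bash
python3 -m handwheel '[[[-0.013,-0.019,-0.003],[0.3,-0.9,-1.5],68],[[0,0,0],[0,0,-1.5],68],[[0,0,0],[0,0,-1],68],[[0,0,0],[0,0,0],68],[[0,0,0],[0,0,0],68]]'; python3 st.py .4308 -.2994 .07; python3 look.py 15 452 236 190 210
```

```text
time: 18.8
ee_pos: [0.4352, -0.2966, 0.0745]
tcp_rot: [0.707, -0.707, -0.015, 0.014]
force: [0.0, -0.2, 0.6]
gripper_width: 0.0582
t 18.8 pos [ 0.4352 -0.2966  0.0745] F [ 0.  -0.2  0.6] w 0.0582 jaw [0.999 0.042 0.001] app [ 0.001  0.    -1.   ] q [-0.72  0.23 -0.42  0.92  0.    0.81]
delta cm [-0.44 -0.28 -0.45] yaw err -0.0079
```

View pics/c15.png

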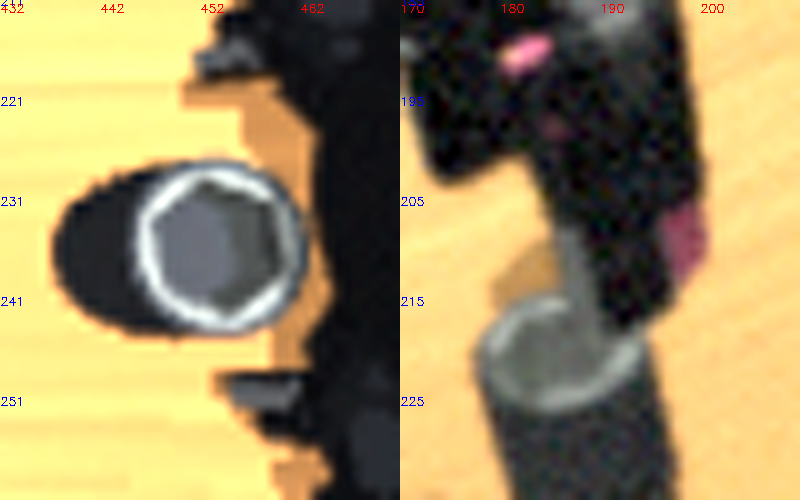

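```bash
python3 -m handwheel '[[[0,0,-0.008],[-0.44,-0.28,-0.4],68],[[0,0,0],[0,0,0],68],[[0,0,0],[0,0,-1.5],68],[[0,0,0],[0,0,-1.5],68],[[0,0,0],[0,0,0],68],[[0,0,0],[0,0,0],68]]'; python3 st.py .4308 -.2994 .011
```

```text
time: 19.5
ee_pos: [0.4323, -0.3024, 0.0433]
tcp_rot: [-0.705, 0.709, 0.014, -0.009]
force: [-0.5, -0.1, 0.2]
gripper_width: 0.0581
t 19.5 pos [ 0.4323 -0.3024  0.0433] F [-0.5 -0.1  0.2] w 0.0581 jaw [0.999 0.032 0.007] app [ 0.007 -0.005 -1.   ] q [-0.73  0.26 -0.46  0.85  0.    0.81]
delta cm [-0.15  0.3  -3.23] yaw err 0.0022
```

```bash
python3 -m handwheel '[[[0.005,0.007,0],[-0.15,0.3,-0.4],68],[[0,0,0],[0,0,0],68],[[0,0,0],[0,0,-1.2],68],[[0,0,0],[0,0,-0.9],68],[[0,0,0],[0,0,0],68],[[0,0,0],[0,0,0],68]]'; python3 st.py .4308 -.2994 .011;python3 look.py 16 452 236 190 220
```

```text
time: 20.1
ee_pos: [0.4318, -0.3002, 0.0181]
tcp_rot: [-0.707, 0.707, 0.012, -0.011]
force: [-0.8, -0.8, 0.6]
gripper_width: 0.0578
t 20.1 pos [ 0.4318 -0.3002  0.0181] F [-0.8 -0.8  0.6] w 0.0578 jaw [1.    0.032 0.001] app [ 0.001 -0.001 -1.   ] q [-0.73  0.29 -0.48  0.8   0.    0.81]
delta cm [-0.1   0.08 -0.71] yaw err 0.0024
```

View pics/c16.png

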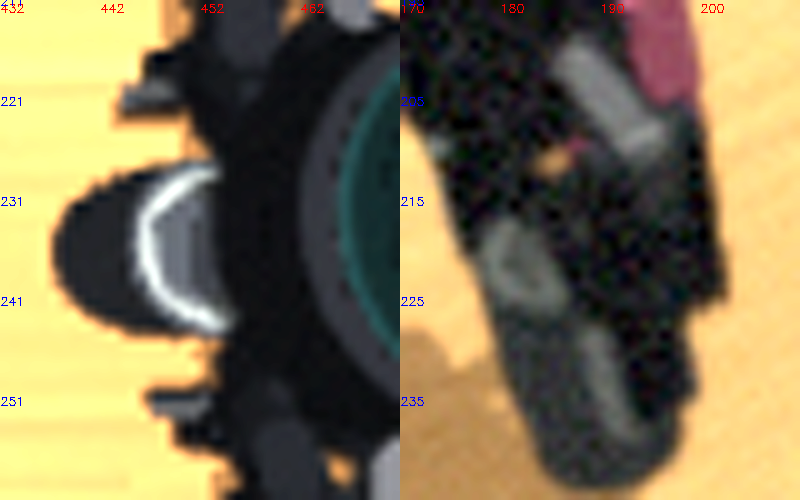

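```bash
python3 -m handwheel '[[[0,0,0],[-0.1,0.08,-0.6],68],[[0,0,0],[0,0,0],68],[[0,0,0],[0,0,0],55],[[0,0,0],[0,0,0],45],[[0,0,0],[0,0,0],35],[[0,0,0],[0,0,0],25],[[0,0,0],[0,0,0],20],[[0,0,0],[0,0,0],20]]' 70; python3 st.py .4308 -.2994 .011
```

```text
time: 21.0
ee_pos: [0.4314, -0.2998, 0.0127]
tcp_rot: [-0.706, 0.708, 0.012, -0.01]
force: [-0.6, 0.7, 0.9]
gripper_width: 0.0362
t 21.0 pos [ 0.4314 -0.2998  0.0127] F [-0.6  0.7  0.9] w 0.0362 jaw [0.999 0.032 0.003] app [ 0.003 -0.002 -1.   ] q [-0.73  0.3  -0.48  0.78  0.    0.81]
delta cm [-0.06  0.04 -0.17] yaw err 0.0024
```

```bash
python3 -m handwheel '[[[0,0,0],[0,0,1],15],[[0,0,0],[0,0,2.5],15],[[0,0,0],[0,0,3.2],15],[[0,0,0],[0,0,3.2],15],[[0,0,0],[1.5,2,2.5],15],[[0,0,0],[2.5,3.6,0.3],15],[[0,0,0],[3,4,0.3],15],[[0,0,0],[3,4,0.3],15],[[0,0,0],[3,4,0.3],15],[[0,0,0],[3,4,0.3],15],[[0,0,0],[2.5,4,0.3],15],[[0,0,0],[0,0,0],15]]'; python3 st.py .652 .0163 .13
```

```text
time: 22.2
ee_pos: [0.6177, -0.0359, 0.1662]
tcp_rot: [-0.706, 0.708, 0.011, -0.006]
force: [0.3, -1.3, -0.6]
gripper_width: 0.037
t 22.2 pos [ 0.6177 -0.0359  0.1662] F [ 0.3 -1.3 -0.6] w 0.037 jaw [1.    0.025 0.008] app [ 0.008 -0.002 -1.   ] q [-0.16  0.29 -0.12  1.15 -0.    1.38]
delta cm [ 3.43  5.22 -3.62] yaw err 0.0093
```

```bash
python3 -m handwheel '[[[0.002,0.008,0.009],[1.5,2.5,0],15],[[0,0,0],[1.5,2.2,-1],15],[[0,0,0],[0,0,-2],15],[[0,0,0],[0,0,-2],15],[[0,0,0],[0,0,-2],15],[[0,0,0],[0,0,0],15],[[0,0,0],[0,0,0],15],[[0,0,0],[0,0,0],15]]'; python3 st.py .652 .0163 .0277;python3 look.py 17 452 236 360 215
```

```text
time: 23.0
ee_pos: [0.6474, 0.0127, 0.0978]
tcp_rot: [-0.706, 0.708, 0.013, -0.013]
force: [-0.0, 0.1, -1.0]
gripper_width: 0.0365
t 23.0 pos [0.6474 0.0127 0.0978] F [-0.   0.1 -1. ] w 0.0365 jaw [ 0.999  0.037 -0.001] app [-0.001 -0.002 -1.   ] q [-0.08  0.4  -0.12  1.05 -0.    1.45]
delta cm [ 0.46  0.36 -7.01] yaw err -0.003
```

View pics/c17.png

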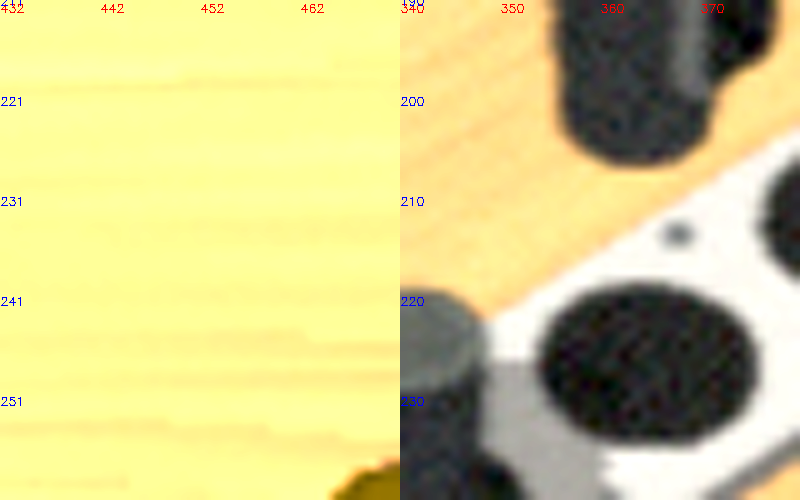

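```bash
python3 -m handwheel '[[[0.002,-0.001,-0.003],[0.4,0.3,-0.5],15],[[0,0,0],[0,0,0],15],[[0,0,0],[0,0,-1.5],15],[[0,0,0],[0,0,-1.5],15],[[0,0,0],[0,0,-1],15],[[0,0,0],[0,0,0],15],[[0,0,0],[0,0,0],15],[[0,0,0],[0,0,0],15]]'; python3 st.py .652 .0163 .0277
```

```text
time: 23.9
ee_pos: [0.6527, 0.0158, 0.0502]
tcp_rot: [-0.707, 0.707, 0.013, -0.011]
force: [0.1, -0.2, -2.2]
gripper_width: 0.0365
t 23.9 pos [0.6527 0.0158 0.0502] F [ 0.1 -0.2 -2.2] w 0.0365 jaw [0.999 0.034 0.003] app [ 0.003  0.    -1.   ] q [-0.07  0.45 -0.16  0.96  0.    1.46]
delta cm [-0.07  0.05 -2.25] yaw err 0.0004
```

```bash
python3 -m handwheel '[[[0,0.003,0],[-0.07,0.05,-0.9],15],[[0,0,0],[0,0,-0.7],15],[[0,0,0],[0,0,0],15],[[0,0,0],[0,0,0],15],[[0,0,0],[0,0,0],15]]'; python3 st.py .652 .0163 .0277
```

```text
time: 24.4
ee_pos: [0.6529, 0.0163, 0.0338]
tcp_rot: [-0.707, 0.707, 0.012, -0.011]
force: [-0.2, -0.6, -2.1]
gripper_width: 0.0364
t 24.4 pos [0.6529 0.0163 0.0338] F [-0.2 -0.6 -2.1] w 0.0364 jaw [0.999 0.034 0.002] app [ 0.002 -0.    -1.   ] q [-0.07  0.47 -0.17  0.93 -0.    1.46]
delta cm [-0.09  0.   -0.61] yaw err 0.0004
```

```bash
python3 -m handwheel '[[[0,0.002,0],[-0.1,0,-0.5],15],[[0,0,0],[0,0,-0.05],15],[[0,0,0],[0,0,0],15],[[0,0,0],[0,0,0],15]]'; python3 st.py .652 .0163 .0277
```

```text
time: 24.8
ee_pos: [0.6524, 0.0162, 0.0286]
tcp_rot: [-0.707, 0.707, 0.012, -0.012]
force: [-0.1, 0.4, -1.4]
gripper_width: 0.0363
t 24.8 pos [0.6524 0.0162 0.0286] F [-0.1  0.4 -1.4] w 0.0363 jaw [0.999 0.034 0.001] app [ 0.001 -0.    -1.   ] q [-0.07  0.47 -0.17  0.92 -0.    1.46]
delta cm [-0.04  0.01 -0.09] yaw err 0.0003
```

```bash
python3 -m handwheel '[[[0,0,0],[-0.04,0,-0.1],15],[[0,0,0],[0,0,0],15],[[0,0,0],[0,0,0],46],[[0,0,0],[0,0,0],52],[[0,0,0],[0,0,0],65],[[0,0,0],[0,0,0],70],[[0,0,0],[0,0,2],70],[[0,0,0],[0,0,3],70],[[0,0,0],[0,0,3.5],75],[[0,0,0],[0,0,3.5],75],[[0,0,0],[0,0,0],75],[[0,0,0],[0,0,0],75]]'; python3 st.py .472 .1123 .13;  python3 look.py 18 330 140 360 210
python3 - <<'E'
from h import *
s=load('s18');print(w2px(s,[.652,.0163,.075]))
E
```

```text
time: 26.0
ee_pos: [0.6514, 0.0162, 0.1523]
tcp_rot: [-0.707, 0.707, 0.012, -0.012]
force: [0.0, -0.1, -0.4]
gripper_width: 0.0642
t 26.0 pos [0.6514 0.0162 0.1523] F [ 0.  -0.1 -0.4] w 0.0642 jaw [0.999 0.034 0.001] app [ 0.001 -0.    -1.   ] q [-0.07  0.36 -0.05  1.15 -0.    1.46]
delta cm [-17.94   9.61  -2.23] yaw err 0.0005
[[365.13666771 205.4768999 ]]
```

View pics/c18.png

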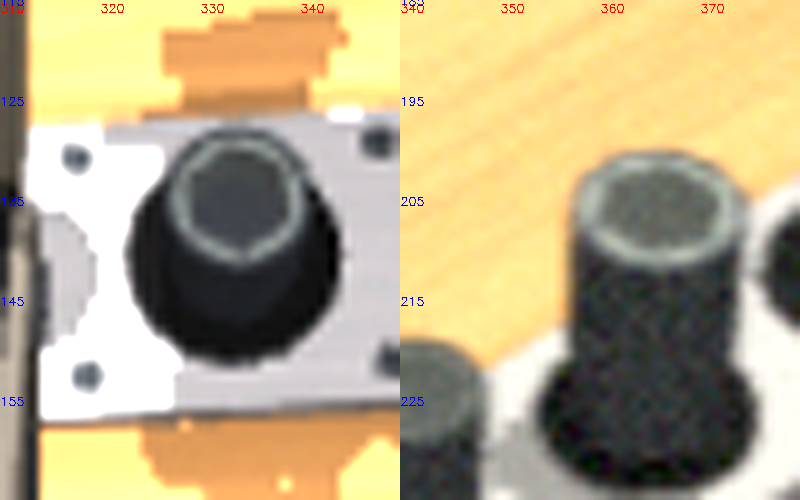

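```bash
python3 -m handwheel '[[[0,0,0],[-1.7,0.9,0],80],[[0,0,0],[-3,1.6,0],80],[[0,0,0],[-3,1.6,0],80],[[0,0,0],[-3,1.6,0],80],[[0,0,0],[-3,1.6,0],80],[[0,0,0],[-3,1.6,0],80],[[0,0,0],[-0.9,0.5,0],80],[[0,0,0],[0,0,0],80],[[0,0,0],[0,0,0],80],[[0,0,0],[0,0,0],80]]'; python3 st.py .472 .1123 .08
```

```text
time: 27.1
ee_pos: [0.4624, 0.1107, 0.1377]
tcp_rot: [-0.706, 0.708, 0.004, -0.018]
force: [0.4, -0.2, -0.4]
gripper_width: 0.0682
t 27.1 pos [0.4624 0.1107 0.1377] F [ 0.4 -0.2 -0.4] w 0.0682 jaw [ 0.999  0.031 -0.02 ] app [-0.02  -0.002 -1.   ] q [ 0.1   0.09 -0.44  1.07 -0.    1.64]
delta cm [ 0.96  0.16 -5.77] yaw err 0.0028
```

```bash
python3 -m handwheel '[[[0.002,-0.02,0.003],[0.9,0.16,-1.5],80],[[0,0,0],[0,0,-2],80],[[0,0,0],[0,0,-1.5],80],[[0,0,0],[0,0,0],80],[[0,0,0],[0,0,0],80],[[0,0,0],[0,0,0],80]]'; python3 st.py .472 .1123 .08
```

```text
time: 27.7
ee_pos: [0.4816, 0.1096, 0.0881]
tcp_rot: [-0.707, 0.707, 0.013, -0.007]
force: [0.6, 0.8, -0.5]
gripper_width: 0.0681
t 27.7 pos [0.4816 0.1096 0.0881] F [ 0.6  0.8 -0.5] w 0.0681 jaw [1.    0.029 0.009] app [ 0.009 -0.    -1.   ] q [ 0.09  0.15 -0.48  0.93 -0.    1.64]
delta cm [-0.96  0.27 -0.81] yaw err 0.0055
```

```bash
python3 -m handwheel '[[[0,0.009,0.005],[-0.85,0.25,-0.2],80],[[0,0,0],[0,0,0],80],[[0,0,0],[0,0,0],80],[[0,0,0],[0,0,0],80]]'; python3 st.py .472 .1123 .08
```

```text
time: 28.1
ee_pos: [0.4745, 0.1124, 0.0882]
tcp_rot: [0.707, -0.707, -0.013, 0.011]
force: [0.5, -1.0, 0.7]
gripper_width: 0.0681
t 28.1 pos [0.4745 0.1124 0.0882] F [ 0.5 -1.   0.7] w 0.0681 jaw [0.999 0.034 0.004] app [ 0.004  0.    -1.   ] q [ 0.1   0.14 -0.49  0.93 -0.    1.64]
delta cm [-0.25 -0.01 -0.82] yaw err 0.0002
```

```bash
python3 -m handwheel '[[[0,0.004,0],[-0.25,0,-0.5],80],[[0,0,0],[0,0,0],80],[[0,0,0],[0,0,-1],80],[[0,0,0],[0,0,-1],80],[[0,0,0],[0,0,0],80],[[0,0,0],[0,0,0],80]]'; python3 st.py .472 .1123 .016; python3 look.py 19 258 219 345 155
```

```text
time: 28.7
ee_pos: [0.4712, 0.1125, 0.0607]
tcp_rot: [0.707, -0.707, -0.012, 0.013]
force: [0.2, -0.5, 0.6]
gripper_width: 0.0683
t 28.7 pos [0.4712 0.1125 0.0607] F [ 0.2 -0.5  0.6] w 0.0683 jaw [ 0.999  0.034 -0.001] app [-0.001  0.    -1.   ] q [ 0.1   0.17 -0.52  0.88  0.    1.64]
delta cm [ 0.08 -0.02 -4.47] yaw err -0.0001
```

View pics/c19.png

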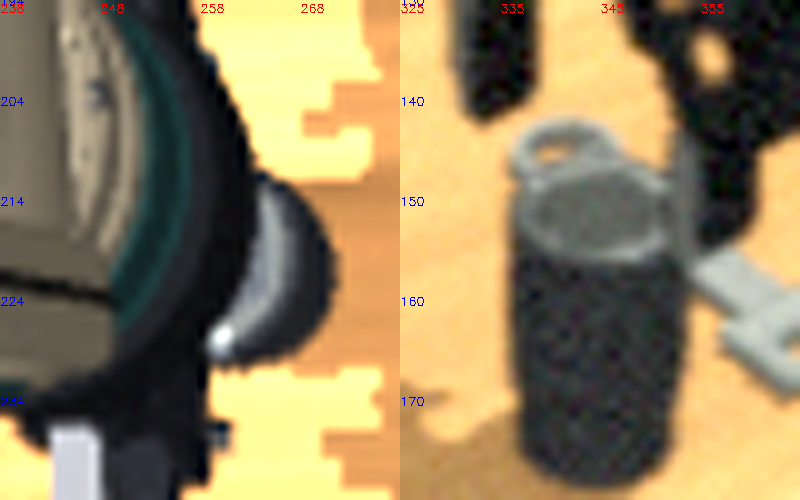

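```bash
python3 -m handwheel '[[[0,-0.001,0],[0.08,0,-1],80],[[0,0,0],[0,0,-1.3],80],[[0,0,0],[0,0,-1.2],80],[[0,0,0],[0,0,0],80],[[0,0,0],[0,0,0],80],[[0,0,0],[0,0,0],80]]'; python3 st.py .472 .1123 .016; python3 look.py 20 258 219 345 155
```

```text
time: 29.4
ee_pos: [0.4732, 0.1125, 0.0241]
tcp_rot: [0.707, -0.707, -0.013, 0.011]
force: [0.4, 0.3, -0.1]
gripper_width: 0.0688
t 29.4 pos [0.4732 0.1125 0.0241] F [ 0.4  0.3 -0.1] w 0.0688 jaw [0.999 0.034 0.002] app [ 0.002  0.    -1.   ] q [ 0.1   0.23 -0.55  0.79  0.    1.64]
delta cm [-0.12 -0.02 -0.81] yaw err 0.0
```

View pics/c20.png

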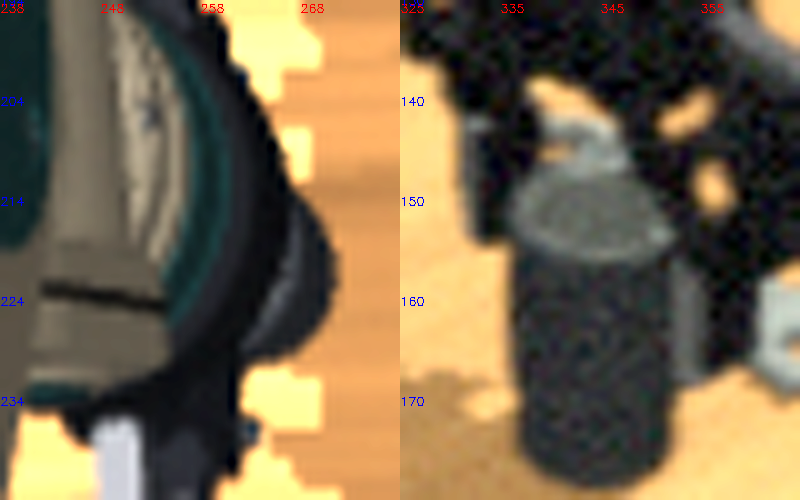

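```bash
python3 -m handwheel '[[[0,0.002,0],[-0.12,0,-0.8],80],[[0,0,0],[0,0,0],80],[[0,0,0],[0,0,0],65],[[0,0,0],[0,0,0],55],[[0,0,0],[0,0,0],45],[[0,0,0],[0,0,0],35],[[0,0,0],[0,0,0],30],[[0,0,0],[0,0,0],30]]' 90; python3 st.py .472 .1123 .016
```

```text
time: 30.3
ee_pos: [0.4734, 0.1127, 0.0171]
tcp_rot: [0.707, -0.707, -0.013, 0.011]
force: [-0.3, 0.1, 0.5]
gripper_width: 0.0441
t 30.3 pos [0.4734 0.1127 0.0171] F [-0.3  0.1  0.5] w 0.0441 jaw [0.999 0.034 0.003] app [ 0.003  0.001 -1.   ] q [ 0.1   0.24 -0.56  0.77  0.    1.64]
delta cm [-0.14 -0.04 -0.11] yaw err -0.0001
```

```bash
python3 -m handwheel '[[[0,0,0],[0,0,1],25],[[0,0,0],[0,0,2.5],25],[[0,0,0],[0,0,3],25],[[0,0,0],[0,0,3],25],[[0,0,0],[1.5,-0.2,2],25],[[0,0,0],[2.5,-0.4,0.3],25],[[0,0,0],[3,-0.5,0.3],25],[[0,0,0],[3,-0.5,0.3],25],[[0,0,0],[3,-0.5,0.3],25],[[0,0,0],[2.5,-0.4,0.3],25],[[0,0,0],[0.7,-0.1,0],25],[[0,0,0],[0,0,0],25]]'; python3 st.py .6493 .0862 .07; python3 look.py 21 270 140 375 190
```

```text
time: 31.5
ee_pos: [0.6286, 0.0848, 0.1493]
tcp_rot: [-0.707, 0.707, 0.007, -0.018]
force: [-1.2, 0.1, -4.4]
gripper_width: 0.0441
t 31.5 pos [0.6286 0.0848 0.1493] F [-1.2  0.1 -4.4] w 0.0441 jaw [ 0.999  0.035 -0.016] app [-0.016 -0.001 -1.   ] q [ 0.03  0.35 -0.08  1.16 -0.    1.57]
delta cm [ 2.07  0.14 -7.93] yaw err -0.001
```

View pics/s21.png

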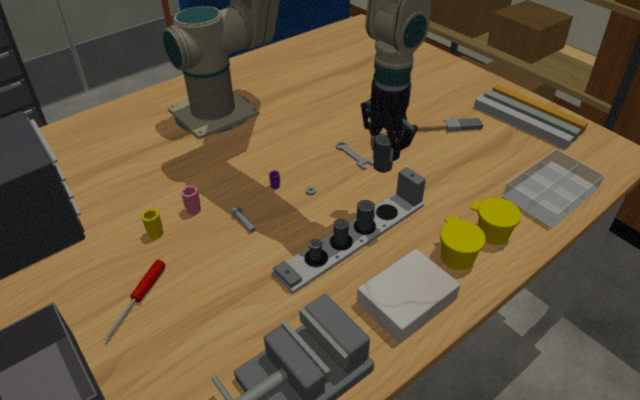

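The XL is held upright at (383,152). S, M and L stand on the rack at (316,248), (341,233) and (366,215). Next I'll move over pad a.

```bash
python3 -m handwheel '[[[0,-0.016,0],[1.6,0.1,0],25],[[0,0,0],[0,0,0],25],[[0,0,0],[0,0,0],25],[[0,0,0],[0,0,-1.5],25],[[0,0,0],[0,0,-1.5],25],[[0,0,0],[0,0,0],25],[[0,0,0],[0,0,0],25]]'; python3 st.py .6493 .0862 .07
```

```text
time: 32.3
ee_pos: [0.6384, 0.0873, 0.1148]
tcp_rot: [-0.707, 0.707, 0.011, -0.015]
force: [0.2, -0.7, -4.1]
gripper_width: 0.0444
t 32.3 pos [0.6384 0.0873 0.1148] F [ 0.2 -0.7 -4.1] w 0.0444 jaw [ 0.999  0.037 -0.006] app [-0.006 -0.001 -1.   ] q [ 0.04  0.38 -0.11  1.09 -0.    1.57]
delta cm [ 1.09 -0.11 -4.48] yaw err -0.0033
```

```bash
python3 -m handwheel '[[[0,-0.006,-0.003],[0.9,-0.1,-0.5],25],[[0,0,0],[0,0,0],25],[[0,0,0],[0,0,-1.3],25],[[0,0,0],[0,0,-1.3],25],[[0,0,0],[0,0,-0.8],25],[[0,0,0],[0,0,0],25],[[0,0,0],[0,0,0],25],[[0,0,0],[0,0,0],25]]'; python3 st.py .6493 .0862 .0321
```

```text
time: 33.1
ee_pos: [0.6478, 0.0861, 0.0714]
tcp_rot: [-0.707, 0.707, 0.012, -0.012]
force: [-0.0, -0.3, -4.1]
gripper_width: 0.0441
t 33.1 pos [0.6478 0.0861 0.0714] F [-0.  -0.3 -4.1] w 0.0441 jaw [ 0.999  0.034 -0.001] app [-0.001 -0.001 -1.   ] q [ 0.03  0.43 -0.13  1.01 -0.    1.57]
delta cm [ 0.15  0.01 -3.93] yaw err 0.0002
```

```bash
python3 -m handwheel '[[[0,-0.001,0],[0.12,0,-0.8],25],[[0,0,0],[0,0,-1],25],[[0,0,0],[0,0,-1],25],[[0,0,0],[0,0,0],25],[[0,0,0],[0,0,0],25],[[0,0,0],[0,0,0],25]]'; python3 st.py .6493 .0862 .0321; python3 look.py 22 270 140 385 200
```

```text
time: 33.7
ee_pos: [0.6495, 0.0861, 0.0415]
tcp_rot: [-0.707, 0.707, 0.012, -0.012]
force: [0.5, 0.1, -2.9]
gripper_width: 0.0443
t 33.7 pos [0.6495 0.0861 0.0415] F [ 0.5  0.1 -2.9] w 0.0443 jaw [0.999 0.034 0.001] app [ 0.001 -0.001 -1.   ] q [ 0.03  0.46 -0.16  0.95 -0.    1.57]
delta cm [-0.02  0.01 -0.94] yaw err 0.0001
```

View pics/c22.png

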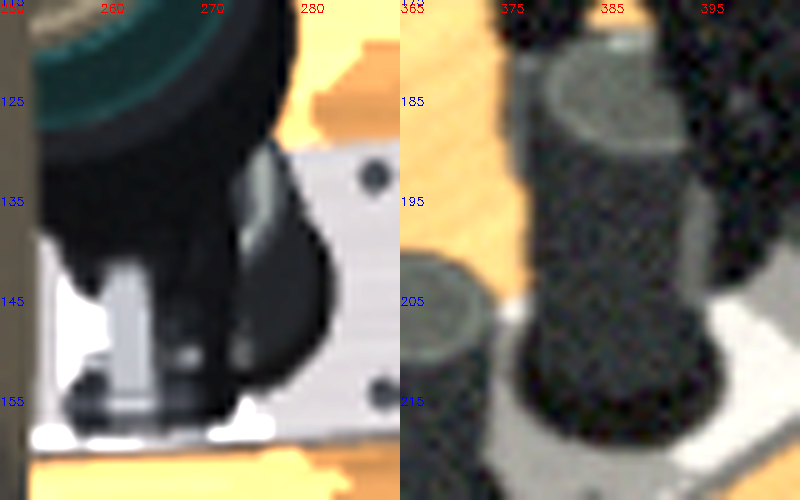

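```bash
python3 -m handwheel '[[[0,0.001,0],[-0.02,0,-0.5],25],[[0,0,0],[0,0,-0.3],25],[[0,0,0],[0,0,0],25],[[0,0,0],[0,0,0],25],[[0,0,0],[0,0,0],25]]'; python3 st.py .6493 .0862 .0321
```

```text
time: 34.3
ee_pos: [0.6505, 0.0862, 0.0342]
tcp_rot: [-0.707, 0.707, 0.013, -0.011]
force: [0.4, -0.0, -3.8]
gripper_width: 0.0443
t 34.3 pos [0.6505 0.0862 0.0342] F [ 0.4 -0.  -3.8] w 0.0443 jaw [0.999 0.034 0.003] app [ 0.003 -0.001 -1.   ] q [ 0.03  0.47 -0.16  0.93 -0.    1.57]
delta cm [-0.12  0.   -0.21] yaw err 0.0
```

```bash
python3 -m handwheel '[[[0,0.003,0],[-0.12,0,-0.15],25],[[0,0,0],[0,0,0],25],[[0,0,0],[0,0,-0.06],25],[[0,0,0],[0,0,0],25]]'; python3 st.py .6493 .0862 .0321
```

```text
time: 34.7
ee_pos: [0.6496, 0.0862, 0.0323]
tcp_rot: [-0.707, 0.707, 0.012, -0.012]
force: [0.6, 0.1, -3.5]
gripper_width: 0.0447
t 34.7 pos [0.6496 0.0862 0.0323] F [ 0.6  0.1 -3.5] w 0.0447 jaw [0.999 0.034 0.   ] app [ 0.    -0.001 -1.   ] q [ 0.03  0.47 -0.16  0.93 -0.    1.57]
delta cm [-0.03 -0.   -0.02] yaw err 0.0001
```

```bash
python3 -m handwheel '[[[0,0,0],[-0.02,0,-0.07],25],[[0,0,0],[0,0,0],25]]'; python3 st.py .6493 .0862 .0321
```

```text
time: 34.9
ee_pos: [0.6498, 0.0862, 0.0324]
tcp_rot: [-0.707, 0.707, 0.012, -0.012]
force: [-0.4, 0.9, -3.8]
gripper_width: 0.0441
t 34.9 pos [0.6498 0.0862 0.0324] F [-0.4  0.9 -3.8] w 0.0441 jaw [0.999 0.034 0.001] app [ 0.001 -0.001 -1.   ] q [ 0.03  0.47 -0.17  0.93 -0.    1.57]
delta cm [-0.05 -0.   -0.03] yaw err 0.0001
```

```bash
python3 -m handwheel '[[[0,0,0],[-0.04,0,-0.15],25],[[0,0,0],[0,0,0],25]]'; python3 st.py .6493 .0862 .0321
```

```text
time: 35.1
ee_pos: [0.6501, 0.0862, 0.0324]
tcp_rot: [-0.707, 0.707, 0.013, -0.011]
force: [0.6, -0.2, -3.5]
gripper_width: 0.0442
t 35.1 pos [0.6501 0.0862 0.0324] F [ 0.6 -0.2 -3.5] w 0.0442 jaw [0.999 0.034 0.003] app [ 0.003 -0.001 -1.   ] q [ 0.03  0.47 -0.17  0.93 -0.    1.57]
delta cm [-0.08  0.   -0.03] yaw err 0.0002
```

```bash
python3 -m handwheel '[[[0,0.003,0],[-0.1,0,0.03],25],[[0,0,0],[0,0,0],25],[[0,0,0],[0,0,0],25]]'; python3 st.py .6493 .0862 .0321
```

```text
time: 35.4
ee_pos: [0.6488, 0.0862, 0.0323]
tcp_rot: [-0.707, 0.707, 0.012, -0.012]
force: [-0.8, 0.5, -0.1]
gripper_width: 0.0442
t 35.4 pos [0.6488 0.0862 0.0323] F [-0.8  0.5 -0.1] w 0.0442 jaw [ 0.999  0.034 -0.001] app [-0.001 -0.001 -1.   ] q [ 0.03  0.47 -0.17  0.93 -0.    1.57]
delta cm [ 0.05  0.   -0.02] yaw err 0.0002
```

The vertical force has gone to zero, so the socket is resting on the pad. I'll release it and retreat up and away so the top camera has a clear view.

```bash
python3 -m handwheel '[[[0,0,0],[0,0,0],58],[[0,0,0],[0,0,0],65],[[0,0,0],[0,0,0],75],[[0,0,0],[0,0,0],80],[[0,0,0],[0,0,2],80],[[0,0,0],[0,0,3],80],[[0,0,0],[0,0,4],80],[[0,0,0],[0,0,4],80],[[0,0,0],[0,0,3],80],[[0,0,0],[-4,2,0],80],[[0,0,0],[-4,4,0],80],[[0,0,0],[-4,4,0],80]]'; python3 -m handwheel '[[[0,0,0],[-3,4.5,0],80],[[0,0,0],[-2,4.5,0],80],[[0,0,0],[0,4.5,0],80],[[0,0,0],[0,4.5,0],80],[[0,0,0],[0,4.5,0],80],[[0,0,0],[0,4.5,0],80],[[0,0,0],[0,3,0],80],[[0,0,0],[0,0,0],80]]'
python3 look.py 23 270 140 385 200
python3 - <<'E'
from h import *
a,b=load('t23'),load('s23')
P=[[.6493,.0862,.087],[.652,.0163,.075],[.6539,-.0533,.065],[.6564,-.1231,.055]]
print(w2px(a,P).round(1).tolist(),w2px(b,P).round(1).tolist())
def z(f,u0,u1,v0,v1,k):
    c=cv2.resize(f[v0:v1,u0:u1],None,fx=k,fy=k,interpolation=2);c=np.clip(c.astype(float)*1.6,0,255).astype(np.uint8)
    for i in range(0,u1-u0,10):cv2.putText(c,str(u0+i),(i*k,10),0,.35,(0,0,255),1)
    for i in range(0,v1-v0,10):cv2.putText(c,str(v0+i),(0,i*k+4),0,.35,(255,0,0),1)
    return c
cv2.imwrite('pics/f1.png',z(a['frame'],250,385,110,170,6)[:,:800]); cv2.imwrite('pics/f2.png',z(b['frame'],295,425,165,275,6))
E
```

```text
time: 36.6
ee_pos: [0.5379, 0.1803, 0.2019]
tcp_rot: [0.707, -0.707, -0.013, 0.004]
force: [0.3, 0.4, 0.2]
gripper_width: 0.0683
time: 37.4
ee_pos: [0.4815, 0.4911, 0.2058]
tcp_rot: [0.709, -0.705, -0.017, 0.004]
force: [-0.0, -0.2, -0.8]
gripper_width: 0.0683
[[267.7, 134.0], [301.2, 133.7], [333.6, 133.6], [365.4, 133.2]] [[388.2, 187.1], [365.1, 205.5], [340.7, 223.8], [315.1, 243.3]]
```

View pics/f1.png

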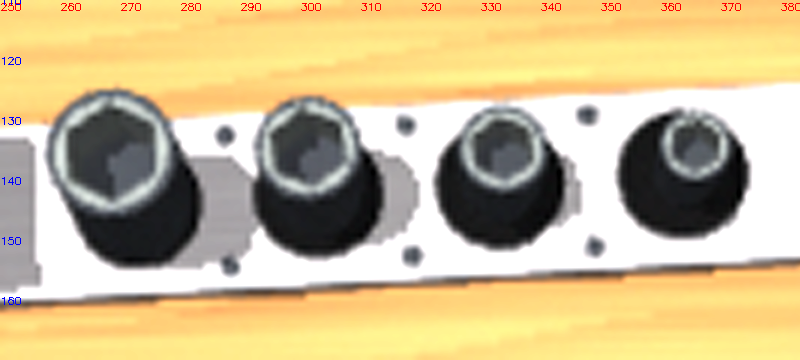

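View pics/f2.png

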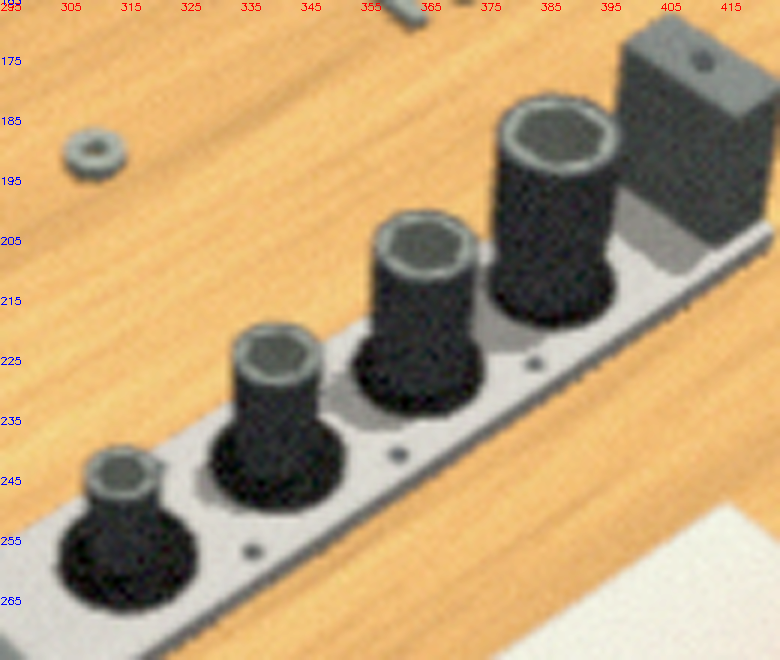

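View pics/t23.png

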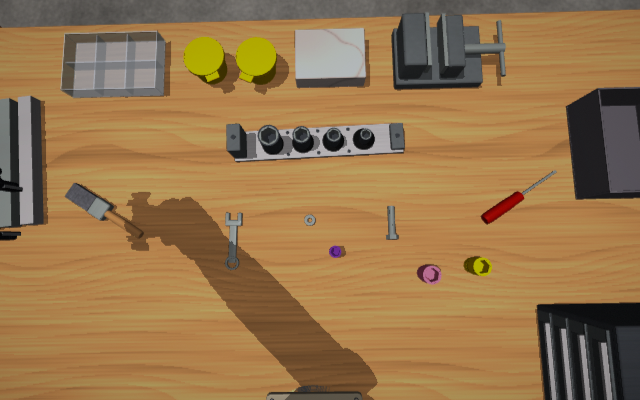

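```bash
python3 -m handwheel '[[[0,0,0],[0,0,0],80],[[0,0,0],[0,0,0],80],[[0,0,0],[0,0,0],80]]'; python3 -c "
from bench import ctrl
print(ctrl.hand_in())"
```

```text
time: 37.8
ee_pos: [0.4818, 0.484, 0.206]
tcp_rot: [0.707, -0.707, -0.014, 0.002]
force: [-1.2, 0.0, -0.3]
gripper_width: 0.0684
the job is handed in; nothing more can be done
None
```

All four sockets are on the rack and the job is handed in at 37.8 s, under the 106 s limit. They run largest to smallest from the tall end block: XL on pad a, L on b, M on c and S on d. The look-alikes and other objects were not touched, and the arm is parked clear of everything.

**Last checks:** both cameras show all four standing upright, mouth up. Their rim centres lie within about 1–1.5 mm of the pad centres. XL is the furthest off, about 1.5 mm towards the robot, and I left it because its foot still sits well inside the pad.

**One disagreement:** the reported TCP height read about 2 cm lower than the fingertips looked in the pictures. I set heights from the cameras and from how far each socket had to rise. At the pads the descent stopped at the predicted height for M and XL, and I saw no sign of hard contact anywhere.

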